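# Gauge a turned shaft in the bench caliper

## Task

Take the brass shaft out of the leaning rack and stand it on its foot in the channel of the bench caliper, between the open jaws. Then slide the caliper's jaw (it has a red tab to move it by) gently shut on the shaft until it pushes the spring-loaded anvil in by a few millimetres, without ever driving the anvil to its stop, and leave it clamped there, upright. Leave the other two shafts, the tray and the wrench as they are.

Things in the scene. Friction and masses are not known exactly. Their poses are not given: they have to be found in the camera images.
- shaft_brass: brass-coloured shaft, 30 mm diameter and 120 mm long plus a steel journal (14 mm diameter, 12 mm long) on its top end. Origin: centre of its flat foot; +z along the shaft to the journal. About 0.28 kg. Starts in a rack slot, leaning 30 degrees from vertical, top towards the rack's -x; foot then at rack x 30, y -85, 0 or 85, z 30 mm.
- shaft_dark: dark steel-grey shaft, 30 mm diameter and 120 mm long plus a steel journal (14 mm diameter, 12 mm long) on its top end. Origin: centre of its flat foot; +z along the shaft to the journal. In another slot of the rack, leaning likewise. Bystander.
- shaft_blue: blue shaft, 30 mm diameter and 120 mm long plus a steel journal (14 mm diameter, 12 mm long) on its top end. Origin: centre of its flat foot; +z along the shaft to the journal. In another slot of the rack, leaning likewise. Bystander.
- rack: fixed plywood rack 130 x 250 mm, 90 mm high. Origin: centre of its underside. Three slots 85 mm apart along y, open to +x and upwards, each between two ribs 36 mm apart; they run up towards -x (the robot), 30 degrees from vertical, and hold the lower 70 mm of each shaft; the upper 50 mm and the journal stand free.
- caliper: fixed bench caliper on a green base 130 x 290 x 12 mm. Origin: 10 mm to -x of the middle of the base's underside. Its y is the jaws' travel, towards the anvil. A beam lies at x = 50 to 66 mm, up to 46 mm above the bench; the green fixed head is at y = 108 to 140 mm, up to 78 mm high.
- channel (a point): centre of the channel's floor, where the shaft is to stand: 12 mm above the bench, at caliper (0, 35, 12) mm, axes as the caliper. Two steel ribs, 20 mm high, from y = -18 to +27 mm, stand 40 mm apart (inner faces at x = -20 and +20 mm). No end walls: the jaws close between the ribs.
- anvil_face (a point): centre of the face of the spring-loaded anvil, a 32 mm steel disc that looks to the channel's -y, 24 mm above the channel floor; with the anvil at rest it is 20 mm to +y of the channel's centre. Axes as the caliper. A red flange is behind it.
- anvil (a joint): how far the anvil is pushed in (m): 0 at rest, 0.010 at its stop; its spring gives 1 N per mm.
- jaw_face (a point): centre of the face of the sliding jaw, 36 mm wide and 34 mm high, that looks to +y at the anvil, 24 mm above the channel floor. Axes as the caliper.
- jaw (a joint): gap between the jaw's face and the anvil's rest position (m): 0 shut, 0.085 fully open; the jaw slides along the caliper's y with about 5 N of drag and stays where it is left.
- jaw_tab (a point): centre of the top of the jaw's red upright tab, 140 mm above the bench; the tab is 30 mm wide (along x), 14 mm thick (along y) and stands free for its upper 76 mm. This point lies 10 mm to +x and 61 mm to -y of the jaw's face centre.
- tray: white open plastic tray 100 x 130 x 50 mm, loose bystander. Origin: centre of its underside.
- wrench: steel wrench 180 mm long lying on the bench, loose bystander; origin under its middle, x along it.
Things that resemble listed ones, but are neither listed nor needed, are in the scene too. What is meant by the shaft_brass is not green or white, and is the larger of those in its own colour.

How it is judged:
On the way, in this order (a step that is already met when the one before it is completed fails the run):
1. the brass shaft stands on its foot in the channel, upright, not yet pressing the anvil (x of shaft_brass in the frame of channel between -0.008 and 0.008 m and y of shaft_brass in the frame of channel between -0.03 and 0.02 m and z of shaft_brass in the frame of channel between -0.004 and 0.004 m and angle between shaft_brass's own z axis and vertical below 0.1 rad and value of joint anvil below 0.001 m), for 0.2 s.
2. the jaw is shut on the shaft and presses the anvil in by more than 1.5 mm (x of shaft_brass in the frame of channel between -0.008 and 0.008 m and y of shaft_brass in the frame of channel between -0.03 and 0.02 m and z of shaft_brass in the frame of channel between -0.004 and 0.004 m and angle between shaft_brass's own z axis and vertical below 0.1 rad and value of joint anvil above 0.0015 m and y of shaft_brass in the frame of jaw_face between 0.01 and 0.018 m), for 0.3 s.
At the end, for the whole second after the job is handed in: The brass shaft stands at rest in the channel (foot within 4 mm of the floor, upright within 0.1 rad, within 8 mm of the channel's centre line), the jaw's face is against it (shaft axis 10 to 18 mm from the face) and it holds the anvil pushed in by more than 1.5 mm (all of step 2 and linear speed of shaft_brass below 0.01 m/s); the robot touches nothing.
It fails at once if the anvil is driven to its stop (9.7 mm or more) (value of joint anvil above 0.0097 m).
It fails at once if another shaft, the tray or the wrench is moved by more than 25 mm (distance of any of shaft_dark, shaft_blue, tray, wrench from where it was at the start of the episode above 0.025 m).
It fails at once if the brass shaft falls over (angle between shaft_brass's own z axis and vertical above 1.2 rad).
It also fails if it takes over 64 s, if anything falls off the work surface, if the arm or the gripper's body presses on something with over 40 N, if the wrist force passes 120 N, or if a joint passes its speed limit or range.

## Robot

A 7-joint arm with a two-finger parallel gripper is mounted at the origin on the work surface. World frame = base frame: x ahead of the robot, y to its left, z up, the work surface at z = 0. Lengths are in m, angles in rad, forces in N, time in s.
With the tool pointing down it reaches from about 0.4 to 0.85 m from the base axis. Payload 4.5 kg.
Tool frame: the origin (TCP) lies at the very end of the fingers, on their centre line; the grasp point (between the pads) lies 19 mm behind it (r.grasp_offset is the z of the grasp point in the tool frame, in m); z points along the fingers, y is the line along which they close (so a half turn about z gives the same grasp; the last joint's range is limited). The gripper opens to 88 mm and grips with 3 to 60 N. Pads are 18 mm wide; open, the fingers measure 123 mm over their backs; the gripper's body (75 mm by 187 mm) begins 45 mm behind the grasp point.
Start: joints at [-1.128, 0.689, -0.195, 1.565, 0.157, 0.902, -0.215], TCP at [0.248, 0.574, 0.239] pointing down, gripper open.
Joint ranges: [-3.01, 3.01], [-0.46, 2.08], [-1.47, 1.51], [0.13, 2.56], [-1, 4.14], [0.04, 2.09], [-2.66, 2.66]. Speed limits (rad/s): [2.57, 2.57, 3.14, 3.14, 3.14, 3.14, 3.14].

## Interface

Orientations are given as a 3x3 rotation matrix whose columns are the frame's x, y, z axes.
In Python, from cell import r gives the robot as it stands.
- The arm moves only by the shell command python3 -m pendant 'ROWS' [OPENING] [FORCE]. ROWS is JSON, a list of rows, each an object with "slide": the shift along the tool's x, y, z in mm, a list of three; "twist": the turn, a rotation vector about the tool's x, y, z in rad, a list of three. A call has 1 to 5 rows; each row shifts and turns the commanded pose from where the row before left it, along the tool's axes as they then stand; what a row does not reach is not made up. A row lasts 1/12 s, in which the tool goes at most 41.7 mm and 7.16 degrees, less where a joint would pass 70% of its speed; a pose out of reach is approached as far as the arm can. A call is refused whole if a number of a shift passes 41.7 or a number of a turn 0.125, either way. A call with a gripper value outside its range is refused whole. OPENING is the opening, from 0 (shut) to 1 (fully open), set as the call begins (- or left out, the last holds). The fingers move at their own pace and stop on an object; FORCE is the grip in N (left out, the last holds). Time passes only in rows, so rows that do not move let the fingers close. It gives the time, the measured TCP pose, the force, the opening and the grip force at its end, in the units of the state.
- r.state(): the state, without advancing time (a new reading comes with each control period).
- r.capture(name): name is "side" or "top" or "wrist"; returns the picture (400x640x3 uint8, red, green, blue); there is no depth.
- r.calibration(name): a dict with "fx", "fy", "cx", "cy" (pixels), "distortion" ([k1, k2, p1, p2, k3] as OpenCV has them; the pictures are not rectified), "origin" and "rotation" of the camera in the world. Camera axes: x right, y down, z forward; pixel columns grow to the right and rows downward; lengths in m; the calibration is good to about 2 mm. A picture is of the moment at which its call begins: read the wrist's pose just before it. calibration takes no time and is no camera call; for the wrist camera it gives the pose at the moment of the call.
- r.hand_in(): hands the job in; it is judged then, once.
Trained networks look in the newest picture that a camera, given by its name, has taken for a name from the list of things; names that differ only in an ending like _2 or _b are one class to them, and where a whole thing is asked for, a point or a joint stands for the part that bears it (a point fixed in the world has none). Each returns a list of dicts, best first, with "p" (0 to 1); they miss things now and then, are a little off and sometimes report something else, mostly with a low value. They report only what shows in the picture. A call takes as long as a camera call. They do not tell look-alikes from the thing itself.
- r.recognise(camera, name): "centre" ([x, y, z] in m, in the coordinates of the camera as it stood for that picture, good to about 4 mm: the middle of the surface that is visible of it).
- r.outline_of(camera, name): "region" (400x640 bool, what is visible of it).
The state is a dict: "clock": time; "joint_pos": joint angles; "qvel": joint speeds; "joint_torque": joint torques, N m; "tool_pos": TCP position; "tool_rot": TCP orientation; "contact_force": force on the tool from outside, world axes, zero at the start; "wrist_torque": the same for the moment, N m; "grip_width": finger opening in m; "grasp_force": force on a finger pad.
Only numpy, scipy, OpenCV 4.12 (cv2) and the standard library are available. Lean on these libraries where they do the work, as an engineer would, in place of code of your own. Each camera call takes 0.05 s, during which the arm holds its last target. There are 200 camera calls.

## Working session

There is one attempt and no reset: what is moved stays moved. The work goes in short steps, Python scripts to look and compute and a shell command to move; the robot and the scene stay as the last step left them, time stands still between calls to the robot, and variables do not carry over. Pictures are saved under pics/ and viewed, at most 11 in all, crops included, and the job is handed in when it is done.

```bash
ls; mkdir -p pics
cat > h.py <<'E'
import numpy as np, cv2
from cell import r
def cal(c):
    k=r.calibration(c); K=np.array([[k['fx'],0,k['cx']],[0,k['fy'],k['cy']],[0,0,1]]); return K,np.array(k['distortion']),np.array(k['origin']),np.array(k['rotation'])
def ray(c,uv,k=None):
    K,D,o,R=k or cal(c); p=cv2.undistortPoints(np.array([[uv]],float),K,D)[0,0]; return o,R@np.array([p[0],p[1],1])
def plane(c,uv,z,k=None):
    o,d=ray(c,uv,k); return o+d*(z-o[2])/d[2]
def proj(c,P,k=None):
    K,D,o,R=k or cal(c); P=np.atleast_2d(P); return cv2.projectPoints((P-o)@R,np.zeros(3),np.zeros(3),K,D)[0][:,0]
def tri(rays):
    A=np.zeros((3,3));b=np.zeros(3)
    for o,d in rays:
        d=d/np.linalg.norm(d);M=np.eye(3)-np.outer(d,d);A+=M;b+=M@o
    return np.linalg.solve(A,b)
def save(name,img): cv2.imwrite('pics/'+name+'.png',img[:,:,::-1])
E
python3 - <<'E'
from h import *
np.set_printoptions(precision=3,suppress=True)
a=r.capture('side');b=r.capture('top')
save('top0',b);save('side0',a)
for c in('side','top'):
    K,D,o,R=cal(c);print(c,K[0,0],o,R[:,2])
    for n in('shaft_brass','shaft_dark','shaft_blue','rack','caliper','jaw_tab','tray','wrench','anvil'):
        for q in r.recognise(c,n)[:3]:
            w=o+R@np.array(q['centre']);print(n,round(q['p'],2),w,proj(c,w)[0])
E
```

```text
pics
side 414.51164776761357 [0.337 0.526 0.797] [ 0.288 -0.611 -0.737]
shaft_brass 0.87 [ 0.379 -0.181  0.029] [421.359 213.304]
shaft_brass 0.71 [ 0.56  -0.166  0.118] [353.806 167.711]
shaft_brass 0.63 [ 0.633 -0.392  0.017] [357.149 137.978]
shaft_dark 0.89 [ 0.576 -0.082  0.116] [333.087 188.767]
shaft_blue 0.74 [ 0.542 -0.253  0.116] [373.471 149.283]
shaft_blue 0.35 [0.554 0.127 0.062] [299.976 276.195]
rack 0.55 [ 0.562 -0.134  0.017] [344.854 204.163]
caliper 0.76 [0.537 0.202 0.026] [290.809 317.85 ]
jaw_tab 0.92 [0.549 0.134 0.061] [300.433 280.122]
tray 0.75 [0.782 0.021 0.013] [237.594 217.631]
wrench 0.63 [ 0.36  -0.031  0.008] [408.935 267.829]
wrench 0.57 [0.539 0.2   0.023] [290.36  317.104]
anvil 0.66 [0.527 0.251 0.046] [282.655 336.427]
top 379.07598027459926 [ 0.514 -0.034  0.956] [ 0.089 -0.026 -0.996]
shaft_brass 0.78 [ 0.57  -0.178  0.114] [374.924 210.232]
shaft_brass 0.72 [ 0.384 -0.196  0.025] [377.147 288.805]
shaft_brass 0.66 [ 0.62  -0.389  0.022] [451.362 192.404]
shaft_dark 0.79 [ 0.591 -0.097  0.112] [338.515 200.932]
shaft_dark 0.42 [0.533 0.246 0.041] [193.629 228.107]
shaft_blue 0.59 [ 0.563 -0.257  0.113] [409.6   212.951]
rack 0.83 [ 0.587 -0.173  0.028] [366.757 205.354]
caliper 0.79 [0.547 0.183 0.013] [222.962 222.453]
caliper 0.56 [ 0.589 -0.097  0.114] [338.428 201.692]
jaw_tab 0.59 [0.56  0.116 0.062] [246.411 215.938]
tray 0.87 [0.788 0.022 0.009] [288.112 127.653]
tray 0.48 [ 0.562 -0.263  0.112] [412.038 213.289]
wrench 0.76 [ 0.355 -0.032  0.009] [309.824 300.231]
anvil 0.56 [0.534 0.246 0.039] [194.028 227.684]
```

View pics/top0.png

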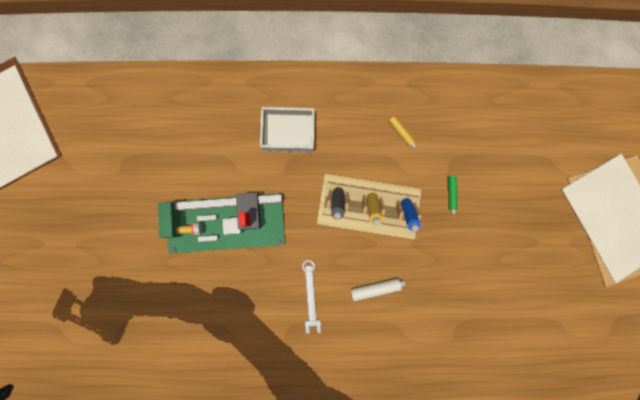

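View pics/side0.png

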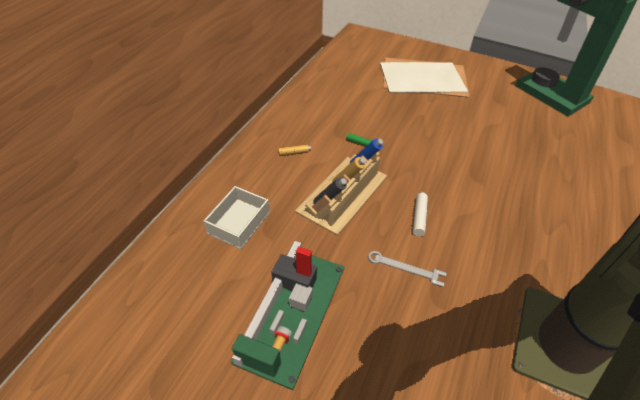

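Viewed: in the top picture the rack is at (370,206) with the dark shaft at (338,201), a brass one at (375,209) and the blue one at (410,213). The caliper is at (222,222) with its red tab at (245,217).

Brass candidates are the rack's middle shaft (375,209), the small loose yellow rod (402,132), the white one (377,290) and the green one (452,194). The rack's middle shaft fits: it is the larger of the brass-coloured ones and leans in the rack. I'll confirm this in a crop.

Run:
```python
from h import *
np.set_printoptions(precision=4,suppress=True)
b=cv2.imread('pics/top0.png')
cv2.imwrite('pics/crop0.png',cv2.resize(b[110:250,310:470],None,fx=4.2,fy=4.2,interpolation=cv2.INTER_CUBIC))
print(r.calibration('wrist')); s=r.state();print(s['tool_pos'],s['tool_rot'],s['clock'],r.grasp_offset)
R=np.array(s['tool_rot']);k=cal('wrist');print('cam in tool',R.T@(k[2]-s['tool_pos']),R.T@k[3])
```

```text
{'fx': 300.7297701202782, 'fy': 300.7297701202782, 'cx': 315.00068921558585, 'cy': 201.30039243759265, 'distortion': array([-0.0382,  0.    ,  0.    ,  0.    ,  0.    ]), 'origin': array([0.1874, 0.5998, 0.3841]), 'rotation': array([[ 0.3966,  0.8863,  0.2392],
       [ 0.918 , -0.3831, -0.1027],
       [ 0.0006,  0.2603, -0.9655]])}
[0.2484 0.5735 0.2388] [[-0.9176  0.3975  0.    ]
 [ 0.3975  0.9176  0.0001]
 [-0.      0.0001 -1.    ]] 1.0 -0.0187
cam in tool [ 0.0664 -0.0001 -0.1454] [[ 0.0009 -0.9655 -0.2603]
 [ 1.      0.0008  0.0007]
 [-0.0005 -0.2603  0.9655]]
```

View pics/crop0.png

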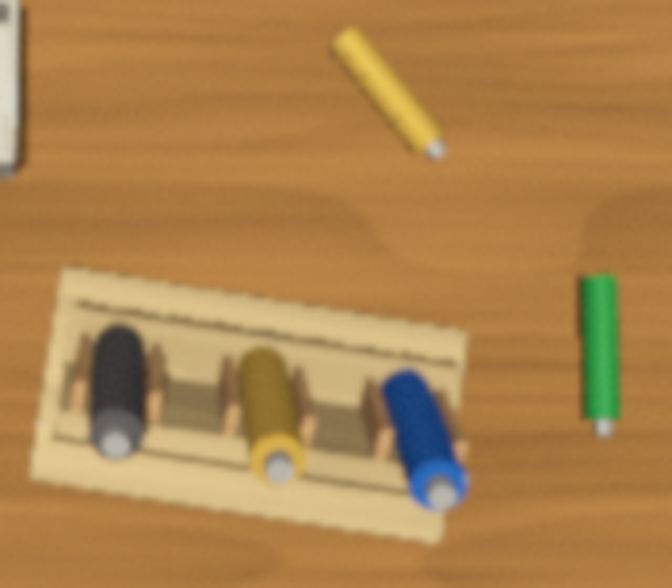

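Confirmed: the middle rack shaft is the large brass one, with its journal at about crop (278,467). The yellow rod at the top is smaller. Next I estimate the rack and caliper poses.

Run:
```python
from h import *
np.set_printoptions(precision=4,suppress=True)
c=[np.array(p)/4.2+[310,110] for p in[(63,268),(467,332),(440,542),(30,480)]]
P=np.array([plane('top',p,.008) for p in c]);print(P, np.linalg.norm(P-np.roll(P,-1,0),axis=1))
ctr=P.mean(0);y=P[0]-P[1]+P[3]-P[2];yaw=np.degrees(np.arctan2(-y[0],y[1]));print(ctr,yaw)
for n,p in(('journal',(278,467)),):
    print(n,plane('top',np.array(p)/4.2+[310,110],.144))
t=np.radians(yaw);M=np.array([[np.cos(t),-np.sin(t)],[np.sin(t),np.cos(t)]])
print('foot',ctr[:2]+M@[.03,0],'top',ctr[:2]+M@[.03-.132*.5,0], 'z',.03+.132*np.cos(np.pi/6))
# caliper base outline
K=None
b=cv2.imread('pics/top0.png');hsv=cv2.cvtColor(b,cv2.COLOR_BGR2HSV);m=cv2.inRange(hsv,(65,90,20),(95,255,160));m[:,:150]=0;m[:,300:]=0;m[:180]=0;m[270:]=0
m=cv2.morphologyEx(m,cv2.MORPH_OPEN,np.ones((3,3)))
pts=cv2.findNonZero(m)[:,0].astype(float)
print(cv2.boxPoints(cv2.minAreaRect(pts.astype(np.float32))))
Q=np.array([plane('top',p,.012)[:2] for p in pts],np.float32);rc=cv2.minAreaRect(Q);print(rc)
```

```text
[[ 0.6692 -0.0712  0.008 ]
 [ 0.6302 -0.316   0.008 ]
 [ 0.5036 -0.2961  0.008 ]
 [ 0.5418 -0.0509  0.008 ]] [0.2479 0.1281 0.2482 0.129 ]
[ 0.5862 -0.1836  0.008 ] -8.959021802246065
journal [ 0.5439 -0.1755  0.144 ]
foot [ 0.6159 -0.1882] top [ 0.5507 -0.178 ] z 0.14431535329954592
[[159. 203.]
 [283. 203.]
 [283. 251.]
 [159. 251.]]Traceback (most recent call last):
  File "<stdin>", line 16, in <module>
  File "h.py", line 8, in plane
    o,d=ray(c,uv,k); return o+d*(z-o[2])/d[2]
        ~~~^^^^^^^^
  File "h.py", line 6, in ray
    K,D,o,R=k or cal(c); p=cv2.undistortPoints(np.array([[uv]],float),K,D)[0,0]; return o,R@np.array([p[0],p[1],1])
                 ~~~^^^
  File "h.py", line 4, in cal
    k=r.calibration(c); K=np.array([[k['fx'],0,k['cx']],[0,k['fy'],k['cy']],[0,0,1]]); return K,np.array(k['distortion']),np.array(k['origin']),np.array(k['rotation'])
ValueError: time passes only in moves, steps and waits
```

```bash
python3 -m pendant '[{"slide":[-36,-20,-11],"twist":[0,0,0]},{"slide":[-36,-20,-11],"twist":[0,0,0]},{"slide":[-36,-20,-11],"twist":[0,0,0]},{"slide":[-36,-20,-11],"twist":[0,0,0]},{"slide":[-36,-20,-11],"twist":[0,0,0]}]' && python3 -m pendant '[{"slide":[-36,-20,-11],"twist":[0,0,0]},{"slide":[-36,-20,-11],"twist":[0,0,0]},{"slide":[-36,-20,-11],"twist":[0,0,0]},{"slide":[0,0,0],"twist":[0,0,-0.125]},{"slide":[0,0,0],"twist":[0,0,-0.125]}]' && python3 -m pendant '[{"slide":[0,0,0],"twist":[0,0,0]},{"slide":[0,0,0],"twist":[0,0,0]}]'
python3 - <<'E'
from h import *
np.set_printoptions(precision=4,suppress=True)
k=cal('wrist');a=r.capture('wrist');save('w1',a);np.savez('w1',*k)
print(k[2],r.state()['tool_pos'],r.state()['tool_rot'])
for n in('jaw_tab','anvil_face','jaw_face','caliper'):
    for q in r.recognise('wrist',n)[:2]:
        w=k[2]+k[3]@np.array(q['centre']);print(n,q['p'],w,proj('',w,k))
E
```

```text
clock: 1.42
tool_pos: [0.3719, 0.4122, 0.2931]
tool_rot: [[-0.918, 0.397, 0.0], [0.397, 0.918, 0.0], [-0.0, 0.0, -1.0]]
contact_force: [0.1, 0.9, 1.1]
grip_width: 0.0877
grasp_force: 0.0
clock: 1.83
tool_pos: [0.4472, 0.3152, 0.3256]
tool_rot: [[-0.987, 0.159, 0.003], [0.159, 0.987, -0.0], [-0.003, 0.0, -1.0]]
contact_force: [-1.0, 0.5, 0.3]
grip_width: 0.0878
grasp_force: 0.0
clock: 2.0
tool_pos: [0.4444, 0.3182, 0.3248]
tool_rot: [[-0.987, 0.161, -0.0], [0.161, 0.987, 0.0], [0.0, 0.0, -1.0]]
contact_force: [0.0, -0.1, 0.7]
grip_width: 0.0884
grasp_force: 0.0
[0.3789 0.3287 0.4702] [0.4443 0.3184 0.3247] [[-0.987   0.1607 -0.0003]
 [ 0.1607  0.987   0.0003]
 [ 0.0004  0.0002 -1.    ]]
jaw_tab 0.62 [0.534  0.1585 0.0365] [[222.6924 240.7968]]
jaw_tab 0.6 [0.5267 0.2198 0.0089] [[263.1621 224.5723]]
anvil_face 0.95 [0.5244 0.2539 0.0429] [[281.236  227.3038]]
anvil_face 0.27 [0.5328 0.1611 0.0368] [[224.087  239.9597]]
jaw_face 0.64 [0.5375 0.1589 0.0322] [[224.3205 241.7724]]
caliper 0.77 [0.5238 0.2159 0.0083] [[260.5198 223.1543]]
caliper 0.75 [0.5375 0.1623 0.0351] [[225.8428 242.1644]]
```

View pics/w1.png

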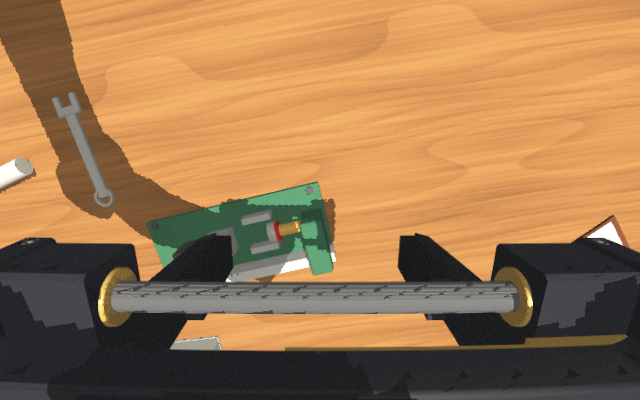

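The wrist picture shows the caliper at (150–335,180–285), partly behind the fingers. The wanted things must lie higher in the picture, so I move the camera further out over the caliper, then over the rack.

```bash
python3 -m pendant '[{"slide":[-37,-30,0],"twist":[0,0,0]},{"slide":[-37,-30,0],"twist":[0,0,0]},{"slide":[-37,-30,0],"twist":[0,0,0]},{"slide":[-37,-30,0],"twist":[0,0,0]},{"slide":[0,0,0],"twist":[0,0,0]}]' && python3 -m pendant '[{"slide":[0,0,0],"twist":[0,0,0]},{"slide":[0,0,0],"twist":[0,0,0]}]'
cat > look.py <<'E'
from h import *
import sys
np.set_printoptions(precision=4,suppress=True)
def look(name,*names):
    k=cal('wrist');a=r.capture('wrist');save(name,a);np.savez(name,*k)
    s=r.state();print(k[2],s['tool_pos'],s['clock'])
    for n in names:
        for q in r.recognise('wrist',n)[:2]:
            w=k[2]+k[3]@np.array(q['centre']);print(n,round(q['p'],2),w,proj('',w,k)[0])
look(sys.argv[1],*sys.argv[2:])
E
python3 look.py w2 jaw_tab anvil_face jaw_face
python3 -m pendant '[{"slide":[-20,-35,0],"twist":[0,0,0]},{"slide":[0,-35,0],"twist":[0,0,0]},{"slide":[0,-35,0],"twist":[0,0,0]},{"slide":[0,0,0],"twist":[0,0,0]},{"slide":[0,0,0],"twist":[0,0,0]}]' && python3 look.py w3 jaw_tab anvil_face jaw_face
python3 -m pendant '[{"slide":[-10,-40,0],"twist":[0,0,0]},{"slide":[-10,-40,0],"twist":[0,0,0]},{"slide":[0,-40,0],"twist":[0,0,0]},{"slide":[0,-40,0],"twist":[0,0,0]},{"slide":[0,-40,0],"twist":[0,0,0]}]' &&  python3 -m pendant '[{"slide":[0,-30,0],"twist":[0,0,0]},{"slide":[0,0,0],"twist":[0,0,0]},{"slide":[0,0,0],"twist":[0,0,0]}]' && python3 look.py w4 shaft_brass shaft_dark shaft_blue
python3 -c "
import cv2,numpy as np
a=[cv2.imread(f'pics/w{i}.png') for i in (2,3,4)]
cv2.imwrite('pics/j1.png',np.vstack([cv2.resize(a[0][:290],None,fx=1.2,fy=1.2),cv2.resize(a[1][:200],None,fx=1.2,fy=1.2)]))"
```

```text
clock: 2.67
tool_pos: [0.5619, 0.1841, 0.324]
tool_rot: [[-0.985, 0.172, 0.004], [0.172, 0.985, -0.007], [-0.005, -0.006, -1.0]]
contact_force: [0.6, -1.1, -0.8]
grip_width: 0.0885
grasp_force: 0.0
clock: 2.83
tool_pos: [0.5552, 0.195, 0.3245]
tool_rot: [[-0.987, 0.158, -0.001], [0.158, 0.987, 0.001], [0.001, 0.001, -1.0]]
contact_force: [-0.4, 0.1, -1.0]
grip_width: 0.088
grasp_force: 0.0
[0.4897 0.2052 0.47  ] [0.5547 0.1958 0.3247] 2.8833
jaw_tab 0.74 [0.5516 0.1253 0.0625] [264.2677 176.1887]
anvil_face 0.83 [0.5265 0.2545 0.0428] [353.5836 141.8541]
jaw_face 0.64 [0.5587 0.1265 0.0603] [266.3925 180.7465]
clock: 3.45
tool_pos: [0.5586, 0.0855, 0.325]
tool_rot: [[-0.987, 0.161, 0.0], [0.161, 0.987, -0.001], [-0.0, -0.001, -1.0]]
contact_force: [0.3, 0.4, -0.0]
grip_width: 0.0883
grasp_force: 0.0
[0.493  0.0962 0.4703] [0.5587 0.0879 0.325 ] 3.5
jaw_tab 0.56 [0.5545 0.1208 0.0604] [340.1066 163.239 ]
anvil_face 0.56 [0.5259 0.2514 0.0414] [428.742 126.429]
anvil_face 0.4 [0.8192 0.026  0.0302] [305.1328 322.1674]
jaw_face 0.82 [0.5568 0.1243 0.0622] [342.976  164.6608]
clock: 4.07
tool_pos: [0.5473, -0.1134, 0.3247]
tool_rot: [[-0.988, 0.155, 0.0], [0.155, 0.988, 0.001], [-0.0, 0.001, -1.0]]
contact_force: [-0.0, 0.3, -0.2]
grip_width: 0.0879
grasp_force: 0.0
clock: 4.32
tool_pos: [0.5424, -0.1438, 0.3246]
tool_rot: [[-0.987, 0.16, 0.0], [0.16, 0.987, 0.0], [0.0, 0.0, -1.0]]
contact_force: [0.4, 1.1, 1.0]
grip_width: 0.0883
grasp_force: 0.0
[ 0.4768 -0.1333  0.4699] [ 0.5429 -0.1415  0.3247] 4.3667
shaft_brass 0.79 [ 0.3819 -0.194   0.0245] [260.0787  57.4675]
shaft_brass 0.78 [ 0.7981 -0.2494  0.0196] [278.4998 319.6135]
shaft_dark 0.67 [ 0.5707 -0.102   0.1282] [353.8455 197.6374]
shaft_blue 0.82 [ 0.5444 -0.254   0.1278] [222.7391 196.1181]
```

View pics/j1.png

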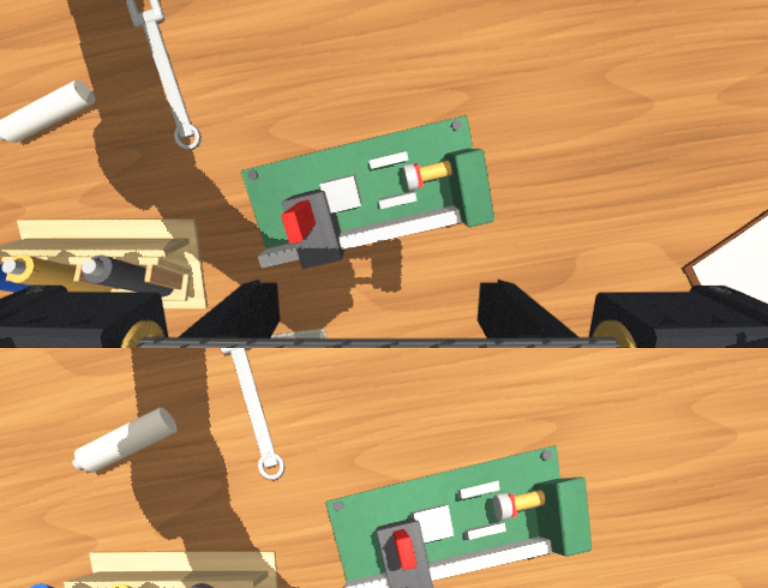

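View pics/w4.png

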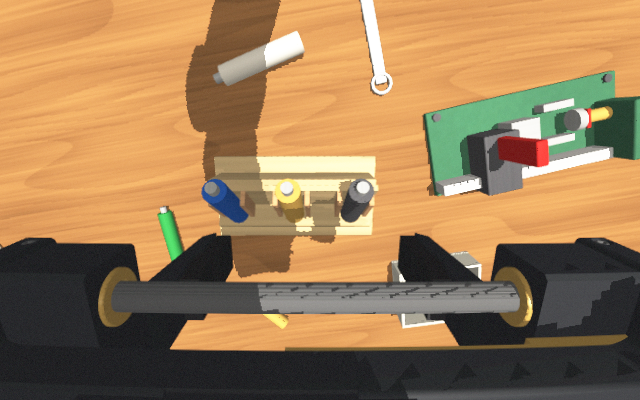

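Viewed: in j1, the w2 view shows the caliper base corners near (243,169) and (467,116), the ribs at (388,160) and (397,200), and the red tab at (298,220). In w4 the rack spans (217–377,156–235), with blue at (213,188), brass at (288,187) and dark at (362,187). Next I fit the poses.

```bash
cat > fit.py <<'E'
from h import *
from scipy.optimize import least_squares
np.set_printoptions(precision=4,suppress=True)
L=lambda n:(lambda z:[z[f'arr_{i}'] for i in range(4)])(np.load(n+'.npz'))
im={n:cv2.imread(f'pics/{n}.png') for n in('w2','w3','w4')};k={n:L(n) for n in im}
def comp(n,pt):
    hsv=cv2.cvtColor(im[n],cv2.COLOR_BGR2HSV);m=cv2.inRange(hsv,(0,0,150),(180,60,255))
    _,l,st,ce=cv2.connectedComponentsWithStats(m,connectivity=4)
    i=min(range(1,len(ce)),key=lambda i:np.hypot(*(ce[i]-pt))+(1e3 if st[i,4]<60 else 0));return ce[i],st[i,4]
obs=[]
mid={}
for n,a,b in(('w2',(323,133),(331,167)),('w3',(400,118),(406,153)),('w4',(554,104),(559,139))):
    A,B=comp(n,a),comp(n,b);print(n,A,B);mid[n]=(A[0]+B[0])/2
    if abs(A[1]-B[1])<40: obs.append((n,mid[n],(0,.0395,.030)))
s=1/1.2
for p,P in(((243,169),(-.055,-.145,.012)),((467,116),(-.055,.145,.012)),((409,178),(0,.055,.036)),((484,149),None)):
    if P: obs.append(('w2',np.array(p)*s,P))
for p,P in(((326,500),(-.055,-.145,.012)),((556,446),(-.055,.145,.012)),((498,508),(0,.055,.036))):
    obs.append(('w3',(np.array(p)-[0,348])*s,P))
def W(q,P):
    c,d=np.cos(q[2]),np.sin(q[2]);return np.array([q[0]+c*P[0]-d*P[1],q[1]+d*P[0]+c*P[1],P[2]])
f=lambda q:np.concatenate([proj('',W(q,P),k[n])[0]-p for n,p,P in obs])
s_=least_squares(f,[.53,.2,0],loss='soft_l1');print('caliper',s_.x,np.degrees(s_.x[2]),f(s_.x).reshape(-1,2))
q=s_.x;print('channel',W(q,(0,.035,.012)))
best=[]
for n in('w2','w3'):
    hsv=cv2.cvtColor(im[n],cv2.COLOR_BGR2HSV);m=cv2.inRange(hsv,(0,120,60),(6,255,255))|cv2.inRange(hsv,(174,120,60),(180,255,255))
    _,l,st,ce=cv2.connectedComponentsWithStats(m);i=1+np.argmax(st[1:,4]);m=(l==i);sc=[]
    ys=np.arange(-.13,-.03,.001)
    for y in ys:
        P=[W(q,(.01+a*.015,y+b*.007,z)) for a in(-1,1) for b in(-1,1) for z in(.064,.14)]
        h=cv2.convexHull(proj('',P,k[n]).astype(np.float32)).astype(np.int32);t=np.zeros(m.shape,np.uint8);cv2.fillConvexPoly(t,h,1);t=t>0
        sc.append((m&t).sum()/(m|t).sum())
    print(n,st[i],'tab y',ys[np.argmax(sc)],max(sc))
    y=ys[np.argmax(sc)];print('tab world',W(q,(.01,y,.14)),'gap',.055-(y+.061))
# rack
pt=np.array([278,467])/4.2+[310,110];kt=cal('top')
print('journal tri',tri([ray('',pt,kt),ray('',(287.5,184.5),k['w4'])]))
for p in((217,156),(377,156)): print(plane('',p,.01,k['w4']))
t=np.radians(-8.96);C=np.array([.5862,-.1836])
def Rk(P): return np.array([C[0]+np.cos(t)*P[0]-np.sin(t)*P[1],C[1]+np.sin(t)*P[0]+np.cos(t)*P[1],P[2]])
J=Rk((.03-.066,0,.03+.1143));print(J,proj('',J,k['w4']),proj('',J,kt),pt)
E
python3 fit.py
```

```text
w2 (array([323.4389, 132.9046]), np.int32(262)) (array([331.296, 166.724]), np.int32(250))
w3 (array([399.5719, 117.6942]), np.int32(278)) (array([405.3458, 152.3125]), np.int32(240))
w4 (array([557.949 , 104.8431]), np.int32(255)) (array([560.8233, 139.0419]), np.int32(215))
caliper [0.5366 0.1782 0.0656] 3.756886048519911 [[ 0.5348  0.6313]
 [ 0.5007  0.6491]
 [-2.6447  0.2031]
 [ 1.2239 -0.6729]
 [-2.1504  0.1031]
 [-0.8469 -0.1273]
 [ 1.801  -0.5624]
 [-0.0985  0.0889]]
channel [0.5343 0.2131 0.012 ]
w2 [234 167  29  36 699] tab y -0.06499999999999995 0.8938618925831202
tab world [0.5508 0.114  0.14  ] gap 0.05899999999999995
w3 [328 151  19  34 425] tab y -0.06599999999999995 0.8585858585858586
tab world [0.5509 0.113  0.14  ] gap 0.05999999999999995
journal tri [ 0.5443 -0.1779  0.1231]
[ 0.5046 -0.2893  0.01  ]
[ 0.5438 -0.0479  0.01  ]
[ 0.5506 -0.178   0.1443] [[285.7841 194.5007]] [[377.3103 218.0381]] [376.1905 221.1905]
```

```bash
python3 -m pendant '[{"slide":[-10,10,35],"twist":[0,0,0]},{"slide":[-10,0,35],"twist":[0,0,0]},{"slide":[-5,0,30],"twist":[0,0,0]},{"slide":[0,0,0],"twist":[0,0,0]},{"slide":[0,0,0],"twist":[0,0,0]}]' && python3 look.py w5 shaft_brass && python3 -m pendant '[{"slide":[0,-35,0],"twist":[0,0,0]},{"slide":[0,-35,0],"twist":[0,0,0]},{"slide":[0,0,0],"twist":[0,0,0]},{"slide":[0,0,0],"twist":[0,0,0]},{"slide":[0,0,0],"twist":[0,0,0]}]' && python3 look.py w6 shaft_brass
python3 -c "
import cv2,numpy as np
a=[cv2.imread(f'pics/w{i}.png') for i in (5,6)]
cv2.imwrite('pics/j2.png',np.vstack([cv2.resize(x[60:260,170:430],None,fx=3,fy=3)[:] for x in a])[::1] if 0 else np.vstack([cv2.resize(x[80:230,150:470],None,fx=2,fy=2,interpolation=cv2.INTER_CUBIC) for x in a]))"
```

```text
clock: 4.93
tool_pos: [0.5681, -0.1355, 0.2239]
tool_rot: [[-0.988, 0.156, -0.003], [0.156, 0.988, 0.001], [0.003, 0.001, -1.0]]
contact_force: [-0.5, -0.4, 0.5]
grip_width: 0.088
grasp_force: 0.0
[ 0.5029 -0.1254  0.3695] [ 0.5691 -0.136   0.2256] 4.9833
shaft_brass 0.76 [ 0.5565 -0.1763  0.132 ] [263.1591 198.4816]
shaft_brass 0.76 [ 0.7682 -0.271   0.0158] [240.9377 333.4224]
clock: 5.45
tool_pos: [0.5584, -0.2059, 0.2267]
tool_rot: [[-0.987, 0.158, 0.003], [0.158, 0.987, -0.0], [-0.003, 0.001, -1.0]]
contact_force: [-0.0, 0.5, 0.5]
grip_width: 0.0884
grasp_force: 0.0
[ 0.4923 -0.1955  0.3718] [ 0.5585 -0.205   0.2263] 5.5
shaft_brass 0.95 [ 0.388  -0.2091  0.0256] [285.9786  19.4544]
shaft_brass 0.76 [ 0.7696 -0.2719  0.0163] [292.0949 331.1712]
```

View pics/j2.png

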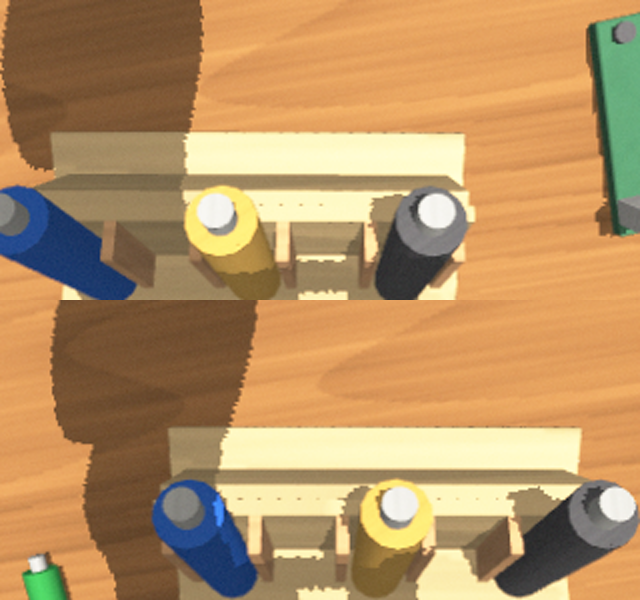

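j2 shows the brass journal tip at (215,209) in w5 and (400,503) in w6, and the shaft's top disc centred at (222,221) and (397,514). Now I triangulate these.

Run:
```python
from h import *
np.set_printoptions(precision=4,suppress=True)
L=lambda n:(lambda z:[z[f'arr_{i}'] for i in range(4)])(np.load(n+'.npz'))
k5,k6=L('w5'),L('w6')
u=lambda x,y:(x/2+150,y/2+80)
T=lambda a,b:tri([ray('',u(*a),k5),ray('',u(*b),k6)])
print('jt',T((215,209),(400,203)));print('disc',T((222,221),(397,214)))
print('cornerL?',T((53,133),(168,128)),'R',T((465,133),(581,130)))
print('darkJ',T((437,210),(617,203)),'blueJ',T((5,213),(184,207)))
t=np.radians(-8.96)
for C in((.5862,-.1836),(.5894,-.1795)):
  for a in(.132,.120):
    P=np.array([C[0]+np.cos(t)*(.03-a/2),C[1]+np.sin(t)*(.03-a/2),.03+a*.866]);print(P,[(proj('',P,k)[0]-[150,80])*2 for k in(k5,k6)])
```

```text
jt [ 0.5424 -0.1759  0.1438]
disc [ 0.5495 -0.1767  0.132 ]
cornerL? [ 0.5055 -0.2986 -0.0038] R [ 0.5447 -0.0496  0.0055]
darkJ [ 0.556  -0.0918  0.143 ] blueJ [ 0.5318 -0.2603  0.1381]
[ 0.5506 -0.178   0.1443] [array([213.8638, 231.016 ]), array([397.5617, 224.3837])]
[ 0.5566 -0.1789  0.1339] [array([219.3281, 239.2783]), array([394.3718, 232.7042])]
[ 0.5538 -0.1739  0.1443] [array([225.9069, 237.3547]), array([409.0222, 230.6501])]
[ 0.5598 -0.1748  0.1339] [array([230.79  , 245.2969]), array([405.3019, 238.652 ])]
```

```bash
python3 -m pendant '[{"slide":[0,0,0],"twist":[0,-0.105,0]},{"slide":[0,0,0],"twist":[0,-0.105,0]},{"slide":[0,0,0],"twist":[0,-0.105,0]},{"slide":[0,0,0],"twist":[0,-0.105,0]},{"slide":[0,0,0],"twist":[0,-0.104,0]}]' 0.72 && python3 -m pendant '[{"slide":[0,0,0],"twist":[0,0,0]},{"slide":[0,0,0],"twist":[0,0,0]},{"slide":[0,0,0],"twist":[0,0,0]}]'
cat > go.py <<'E'
from h import *
import sys
np.set_printoptions(precision=4,suppress=True)
def go(target,axes=None):
    s=r.state();R=np.array(s['tool_rot']);d=R.T@(np.array(target)-s['tool_pos']);print('pos',s['tool_pos'],'t',s['clock'],'slide mm',d*1e3,'F',np.array(s['contact_force']),'w',s['grip_width'])
    if axes is not None:
        from scipy.spatial.transform import Rotation as Q
        print('twist',Q.from_matrix(R.T@np.array(axes).T).as_rotvec())
E
python3 - <<'E'
from go import *
t=np.radians(-8.7);ex=np.array([np.cos(t),np.sin(t),0]);ez=np.array([0,0,1]);ey=np.cross(ez,ex)
a=-.5*ex+.866*ez;J=np.array([.5424,-.1759,.1438]);z=-a;y=ey;x=np.cross(y,z)
go(J+.045*a,[x,y,z]);go(J-.051*a)
E
```

```text
clock: 5.97
tool_pos: [0.5466, -0.2021, 0.2189]
tool_rot: [[-0.913, 0.154, 0.378], [0.143, 0.988, -0.057], [-0.383, 0.003, -0.924]]
contact_force: [-1.6, 0.1, -1.1]
grip_width: 0.0636
grasp_force: 0.0
clock: 6.22
tool_pos: [0.5514, -0.2038, 0.2199]
tool_rot: [[-0.912, 0.155, 0.379], [0.144, 0.988, -0.058], [-0.384, 0.002, -0.923]]
contact_force: [0.5, 0.3, 0.2]
grip_width: 0.0637
grasp_force: 0.0
pos [ 0.5514 -0.2038  0.2199] t 6.2167 slide mm [47.226  26.0625 20.5857] F [0.5125 0.2887 0.2186] w 0.06373630066696191
twist [-0.0002 -0.1298 -0.0039]
pos [ 0.5514 -0.2038  0.2199] t 6.2167 slide mm [ 34.8026  26.1018 115.7763] F [0.5125 0.2887 0.2186] w 0.06373630066696191
```

```bash
python3 -m pendant '[{"slide":[12,9,5],"twist":[0,-0.044,0]},{"slide":[12,9,5],"twist":[0,-0.044,0]},{"slide":[12,8,5],"twist":[0,-0.042,0]},{"slide":[12,0,5],"twist":[0,0,0]},{"slide":[0,0,0],"twist":[0,0,0]}]' && python3 -m pendant '[{"slide":[0,0,0],"twist":[0,0,0]},{"slide":[0,0,0],"twist":[0,0,0]}]'>/dev/null
cat > rk.py <<'E'
from go import *
t=np.radians(-8.7);ex=np.array([np.cos(t),np.sin(t),0]);ez=np.array([0,0,1]);ey=np.cross(ez,ex)
a=-.5*ex+.866*ez;J=np.array([.5424,-.1759,.1438]);z=-a;y=ey;x=np.cross(y,z)
go(J+.045*a,[x,y,z]);go(J-.051*a)
E
python3 rk.py; python3 look.py w7
python3 -c "
import cv2
from h import r,save
b=r.capture('side')
import numpy as np
w=cv2.imread('pics/w7.png')
cv2.imwrite('pics/j3.png',np.hstack([cv2.resize(w[100:350,180:460],(400,357)),cv2.resize(b[90:230,290:447,::-1],(400,357))]))"
```

```text
clock: 6.63
tool_pos: [0.5271, -0.2033, 0.1996]
tool_rot: [[-0.914, 0.164, 0.37], [0.144, 0.986, -0.08], [-0.378, -0.02, -0.925]]
contact_force: [-0.7, -0.5, 0.6]
grip_width: 0.0636
grasp_force: 0.0
pos [ 0.5301 -0.2025  0.2013] t 6.8 slide mm [20.4845 28.2643 11.044 ] F [0.1635 0.6722 0.0686] w 0.06333998849514066
twist [-0.0208 -0.1301 -0.0027]
pos [ 0.5301 -0.2025  0.2013] t 6.8 slide mm [  8.0314  30.2689 106.2096] F [0.1635 0.6722 0.0686] w 0.06333998849514066
[ 0.4146 -0.1816  0.3099] [ 0.5301 -0.2025  0.2014] 6.85
```

View pics/j3.png

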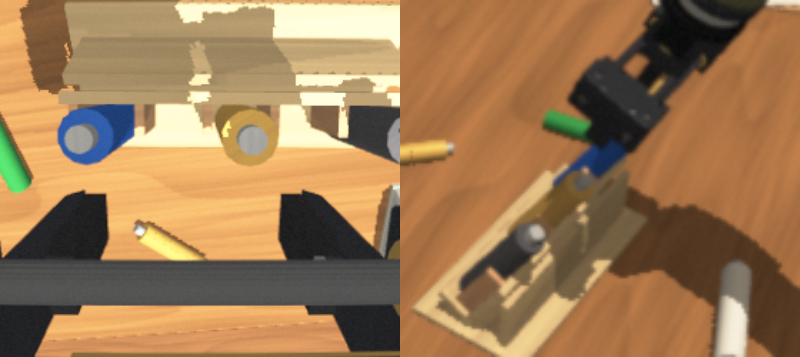

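```bash
python3 -c "
from h import *
np.set_printoptions(precision=3,suppress=True)
print(np.array(r.state()['joint_pos']))"
```

```text
[ 0.404  0.576 -0.149  2.159  1.198  0.05   0.517]
```

The wrist joint is at its limit near 21° of tilt. The offset is about the closing axis, so I can grip with the tool 18° from vertical (12° off the shaft). At placing, the tool then tilts 12° the other way.

```bash
cat > rk.py <<'E'
from go import *
t=np.radians(-8.7);ex=np.array([np.cos(t),np.sin(t),0]);ez=np.array([0,0,1]);ey=np.cross(ez,ex)
a=-.5*ex+.866*ez;J=np.array([.5424,-.1759,.1438]);T=np.radians(18);z=np.sin(T)*ex-np.cos(T)*ez;y=ey;x=np.cross(y,z)
G=J-.030*a
if __name__=='__main__':
    go(G-.056*z,[x,y,z]);go(G+.019*z)
    print(np.array(r.state()['joint_pos']))
E
python3 -m pendant '[{"slide":[10,12,0],"twist":[-0.007,0.021,0]},{"slide":[10,12,0],"twist":[-0.007,0.021,0]},{"slide":[5,6,0],"twist":[-0.007,0.021,0]},{"slide":[0,0,0],"twist":[0,0,0]},{"slide":[0,0,0],"twist":[0,0,0]}]' && python3 rk.py
```

```text
clock: 7.32
tool_pos: [0.5111, -0.1696, 0.1916]
tool_rot: [[-0.934, 0.156, 0.321], [0.149, 0.988, -0.048], [-0.324, 0.003, -0.946]]
contact_force: [0.2, 0.2, 0.5]
grip_width: 0.0636
grasp_force: 0.0
pos [ 0.5111 -0.1696  0.1916] t 7.3167 slide mm [-21.3757  -1.367   28.9849] F [0.1899 0.2189 0.5295] w 0.06358580713172293
twist [ 0.0013  0.0159 -0.006 ]
pos [ 0.5111 -0.1696  0.1916] t 7.3167 slide mm [-20.1802  -1.4695 103.9753] F [0.1899 0.2189 0.5295] w 0.06358580713172293
[ 0.4497  0.5809 -0.297   2.1825  1.1229  0.1509  0.5438]
```

Good. Align, then descend in steps.

```bash
python3 -m pendant '[{"slide":[-11,-1,10],"twist":[0,0.016,0]},{"slide":[-10,0,10],"twist":[0,0,0]},{"slide":[0,0,9],"twist":[0,0,0]},{"slide":[0,0,0],"twist":[0,0,0]},{"slide":[0,0,0],"twist":[0,0,0]}]' >/dev/null&& python3 rk.py && python3 -m pendant '[{"slide":[0,0,18],"twist":[0,0,0]},{"slide":[0,0,18],"twist":[0,0,0]},{"slide":[0,0,12],"twist":[0,0,0]},{"slide":[0,0,0],"twist":[0,0,0]},{"slide":[0,0,0],"twist":[0,0,0]}]' && python3 rk.py
```

```text
pos [ 0.5385 -0.1756  0.17  ] t 7.7333 slide mm [-1.8619  0.3256 -0.5772] F [0.6039 0.0922 0.1922] w 0.06357074483962398
twist [-0.0006 -0.0024 -0.0056]
pos [ 0.5385 -0.1756  0.17  ] t 7.7333 slide mm [-2.0415  0.373  74.4226] F [0.6039 0.0922 0.1922] w 0.06357074483962398
[ 0.4683  0.6515 -0.3427  2.1059  1.095   0.2068  0.5806]
clock: 8.15
tool_pos: [0.5515, -0.1773, 0.131]
tool_rot: [[-0.94, 0.156, 0.305], [0.148, 0.988, -0.048], [-0.308, 0.0, -0.951]]
contact_force: [0.5, 0.6, 0.1]
grip_width: 0.0634
grasp_force: 0.0
pos [ 0.5515 -0.1773  0.131 ] t 8.15 slide mm [ -1.3874  -0.0685 -41.6625] F [0.5209 0.5573 0.1341] w 0.06335242734185925
twist [-0.001  -0.0007 -0.0044]
pos [ 0.5515 -0.1773  0.131 ] t 8.15 slide mm [-1.4392  0.0097 33.3374] F [0.5209 0.5573 0.1341] w 0.06335242734185925
[ 0.3254  0.7221 -0.1244  2.105   1.4748  0.0548  0.1931]
```

```bash
sed -i 's/radians(18)/radians(12)/' rk.py; python3 rk.py
```

```text
pos [ 0.5515 -0.1773  0.131 ] t 8.15 slide mm [ -7.2411  -0.0422 -41.3598] F [0.5209 0.5573 0.1341] w 0.06335242734185925
twist [-0.0008  0.104  -0.0045]
pos [ 0.5515 -0.1773  0.131 ] t 8.15 slide mm [ 0.5469  0.0007 33.2347] F [0.5209 0.5573 0.1341] w 0.06335242734185925
[ 0.3254  0.7221 -0.1244  2.105   1.4748  0.0548  0.1931]
```

```bash
python3 -m pendant '[{"slide":[0,0,0],"twist":[0,0.052,0]},{"slide":[0,0,0],"twist":[0,0.052,0]},{"slide":[0,0,8],"twist":[0,0,0]},{"slide":[0,0,8],"twist":[0,0,0]},{"slide":[0,0,0],"twist":[0,0,0]}]' && python3 rk.py
```

```text
clock: 8.57
tool_pos: [0.5608, -0.1834, 0.1143]
tool_rot: [[-0.953, 0.163, 0.257], [0.154, 0.987, -0.053], [-0.262, -0.011, -0.965]]
contact_force: [-0.2, -0.7, -0.6]
grip_width: 0.0635
grasp_force: 0.0
pos [ 0.5608 -0.1834  0.1143] t 8.5667 slide mm [  0.1468   3.8273 -60.5406] F [-0.2316 -0.6692 -0.5798] w 0.06353590061546308
twist [-0.0131  0.0555 -0.0088]
pos [ 0.5608 -0.1834  0.1143] t 8.5667 slide mm [ 4.3099  4.7934 14.3375] F [-0.2316 -0.6692 -0.5798] w 0.06353590061546308
[ 0.4399  0.7748 -0.3203  2.0325  1.1817  0.2306  0.5027]
```

```bash
python3 -m pendant '[{"slide":[2,2,0],"twist":[-0.006,0.028,-0.004]},{"slide":[2,3,0],"twist":[-0.006,0.028,-0.004]},{"slide":[0,0,0],"twist":[0,0,0]},{"slide":[0,0,6],"twist":[0,0,0]},{"slide":[0,0,0],"twist":[0,0,0]}]' >/dev/null&& python3 rk.py
```

```text
pos [ 0.5589 -0.178   0.1069] t 8.9833 slide mm [ -0.6992  -0.574  -66.9849] F [-0.074   0.4973  0.042 ] w 0.06366182622065483
twist [-0.0021 -0.0002  0.0003]
pos [ 0.5589 -0.178   0.1069] t 8.9833 slide mm [-0.7146 -0.4129  8.015 ] F [-0.074   0.4973  0.042 ] w 0.06366182622065483
[ 0.5072  0.8079 -0.4465  1.9876  1.058   0.3518  0.6437]
```

Now 7 mm further down, then close with 30 N.

```bash
python3 -m pendant '[{"slide":[0,0,4],"twist":[0,0,0]},{"slide":[0,0,3],"twist":[0,0,0]},{"slide":[0,0,0],"twist":[0,0,0]}]' && python3 -m pendant '[{"slide":[0,0,0],"twist":[0,0,0]},{"slide":[0,0,0],"twist":[0,0,0]},{"slide":[0,0,0],"twist":[0,0,0]},{"slide":[0,0,0],"twist":[0,0,0]},{"slide":[0,0,0],"twist":[0,0,0]}]' 0 30 && python3 -m pendant '[{"slide":[0,0,0],"twist":[0,0,0]},{"slide":[0,0,0],"twist":[0,0,0]},{"slide":[0,0,0],"twist":[0,0,0]},{"slide":[0,0,0],"twist":[0,0,0]},{"slide":[0,0,0],"twist":[0,0,0]}]'; python3 rk.py
```

```text
clock: 9.23
tool_pos: [0.5605, -0.1778, 0.0998]
tool_rot: [[-0.967, 0.15, 0.204], [0.147, 0.989, -0.033], [-0.207, -0.002, -0.978]]
contact_force: [0.6, -0.0, 0.0]
grip_width: 0.0633
grasp_force: 0.0
clock: 9.65
tool_pos: [0.5609, -0.178, 0.1005]
tool_rot: [[-0.967, 0.151, 0.206], [0.147, 0.989, -0.033], [-0.208, -0.002, -0.978]]
contact_force: [-0.4, 0.0, 0.1]
grip_width: 0.0321
grasp_force: 0.4
clock: 10.07
tool_pos: [0.5608, -0.1783, 0.1005]
tool_rot: [[-0.967, 0.152, 0.205], [0.148, 0.988, -0.034], [-0.208, -0.002, -0.978]]
contact_force: [-0.8, -0.6, 2.6]
grip_width: 0.0292
grasp_force: 30.0
pos [ 0.5608 -0.1783  0.1005] t 10.0667 slide mm [ -0.1246  -0.5969 -73.6782] F [-0.7639 -0.5594  2.6278] w 0.0292285754269111
twist [-0.0024  0.0002  0.0003]
pos [ 0.5608 -0.1783  0.1005] t 10.0667 slide mm [-0.1079 -0.4184  1.3216] F [-0.7639 -0.5594  2.6278] w 0.0292285754269111
[ 0.497   0.8185 -0.4307  1.9855  1.0751  0.3388  0.6272]
```

```bash
python3 - <<'E'
from rk import *
s=r.state();R=np.array(s['tool_rot']);np.savez('grip',foot=R.T@(J-.132*a-s['tool_pos']),ax=R.T@a);print(R.T@(J-.132*a-s['tool_pos']),R.T@a)
E
python3 -m pendant '[{"slide":[6.2,0,-19],"twist":[0,0,0]},{"slide":[6.2,0,-19],"twist":[0,0,0]},{"slide":[6.2,0,-19],"twist":[0,0,0]},{"slide":[6.2,0,-19],"twist":[0,0,0]},{"slide":[6.2,0,-19],"twist":[0,0,0]}]' && python3 -m pendant '[{"slide":[0,0,-20],"twist":[0,0.05,0]},{"slide":[0,0,-20],"twist":[0,0.1,0]},{"slide":[0,0,-20],"twist":[0,0.1,0]},{"slide":[0,0,-10],"twist":[0,0.1,0]},{"slide":[0,0,0],"twist":[0,0,0]}]'; python3 -c "
from rk import *
print(r.state()['grip_width'],r.state()['grasp_force']);print(r.state()['joint_pos'])"
```

```text
[-0.0316 -0.0002  0.0793] [ 0.3088 -0.0022 -0.9511]
clock: 10.48
tool_pos: [0.5101, -0.1698, 0.187]
tool_rot: [[-0.967, 0.151, 0.204], [0.147, 0.989, -0.033], [-0.206, -0.002, -0.979]]
contact_force: [0.4, -0.3, -2.5]
grip_width: 0.029
grasp_force: 30.0
clock: 10.9
tool_pos: [0.5075, -0.1694, 0.255]
tool_rot: [[-0.98, 0.154, -0.125], [0.153, 0.988, 0.018], [0.126, -0.001, -0.992]]
contact_force: [2.7, -0.8, -2.7]
grip_width: 0.0294
grasp_force: 30.0
0.02943815809304151 29.977838695049286
[ 0.6792  0.7058 -0.7998  1.6849  0.5201  1.119   1.1221]
```

```bash
cat > pl.py <<'E'
from go import *
g=np.load('grip.npz');f=g['foot'];ax=g['ax'];ax=np.array([ax[0],0,ax[2]]);ax/=np.linalg.norm(ax)
t=np.radians(3.76);ex=np.array([np.cos(t),np.sin(t),0]);ez=np.array([0,0,1.]);ey=np.cross(ez,ex)
CH=np.array([.5343,.2131,.012]);x=ax[0]*ez-(-ax[2])*ex;z=np.cross(x,ey)
RT=np.array([x,ey,z]).T
def place(dy,dz,dx=0): return CH+dx*ex+dy*ey+dz*ez-RT@f
def info():
    s=r.state();R=np.array(s['tool_rot']);F=s['tool_pos']+R@f
    d=F-CH;print('foot in channel mm',1e3*np.array([d@ex,d@ey,d[2]]),'axis',R@ax,'clock',s['clock'])
if __name__=='__main__':
    import sys
    v=[float(q)/1e3 for q in sys.argv[1:]]
    go(place(*v),[x,ey,z]);info()
E
python3 pl.py -8 180
```

```text
pos [ 0.5075 -0.1694  0.255 ] t 10.9 slide mm [ 38.6339 373.2544 -17.9958] F [ 2.7434 -0.7832 -2.6513] w 0.02943815809304151
twist [ 0.0468  0.1867 -0.2153]
foot in channel mm [ -31.0525 -384.9201  160.3077] axis [-0.1841  0.03    0.9825] clock 10.9
```

```bash
python3 -m pendant '[{"slide":[0,0,-18],"twist":[0,0,0]},{"slide":[4,38,0],"twist":[0,0,0]},{"slide":[4,38,0],"twist":[0,0,0]},{"slide":[4,38,0],"twist":[0,0,0]},{"slide":[4,38,0],"twist":[0,0,0]}]' >/dev/null; python3 -m pendant '[{"slide":[4,38,0],"twist":[0,0,0]},{"slide":[4,38,0],"twist":[0,0,0]},{"slide":[4,38,0],"twist":[0,0,0]},{"slide":[4,38,0],"twist":[0,0,0]},{"slide":[0,0,0],"twist":[0,0,0]}]' >/dev/null; python3 -m pendant '[{"slide":[0,0,0],"twist":[0.012,0.05,-0.06]},{"slide":[0,0,0],"twist":[0.012,0.05,-0.06]},{"slide":[0,0,0],"twist":[0.012,0.05,-0.06]},{"slide":[0,0,0],"twist":[0.012,0.04,-0.04]},{"slide":[0,0,0],"twist":[0,0,0]}]'; python3 pl.py -8 180
```

```text
clock: 12.15
tool_pos: [0.521, 0.1352, 0.272]
tool_rot: [[-0.946, -0.073, -0.315], [-0.068, 0.997, -0.025], [0.316, -0.002, -0.949]]
contact_force: [0.9, -0.0, -4.4]
grip_width: 0.029
grasp_force: 30.0
pos [0.521  0.1352 0.272 ] t 12.15 slide mm [-10.9247  69.0092  -9.3681] F [ 0.9468 -0.0413 -4.372 ] w 0.029011220959018997
twist [-0.0046 -0.0078  0.0061]
foot in channel mm [-13.4895 -77.2912 174.6973] axis [0.0076 0.003  1.    ] clock 12.15
```

```bash
python3 -m pendant '[{"slide":[-4,23,-3],"twist":[0,-0.004,0.003]},{"slide":[-4,23,-3],"twist":[0,-0.004,0.003]},{"slide":[-3,23,-3],"twist":[0,0,0]},{"slide":[0,0,0],"twist":[0,0,0]},{"slide":[0,0,0],"twist":[0,0,0]}]' >/dev/null; python3 pl.py -8 180
cat > chk.py <<'E'
from pl import *
def ov(c,img,k,p,d=0,tilt=(0,0)):
    s=r.state();R=np.array(s['tool_rot']);F=s['tool_pos']+R@(f+np.array([d,0,0])) if p is None else p
    A=R@ax;u=np.cross(A,[1,0,0]);u/=np.linalg.norm(u);v=np.cross(A,u)
    th=np.linspace(0,2*np.pi,24);P=[F+h*A+.015*(np.cos(q)*u+np.sin(q)*v) for h in(0,.12) for q in th]
    return cv2.convexHull(proj('',P,k).astype(np.float32)).astype(np.int32)
out=[]
for c in('side','wrist','top'):
    k=cal(c);img=r.capture(c).copy();save('raw_'+c,img)
    h=ov(c,img,k,None);x0,y0,w,hh=cv2.boundingRect(h);print(c,x0,y0,w,hh)
    big=cv2.resize(img,None,fx=4,fy=4,interpolation=cv2.INTER_CUBIC);
    cv2.polylines(big,[h*4+2],True,(0,255,255),1)
    cx,cy=(x0+w//2)*4,(y0+hh//2)*4;sx=max(0,min(cx-132,2560-264));sy=max(0,min(cy-240,1600-480))
    out.append(big[sy:sy+480,sx:sx+264])
save('j4',np.hstack(out))
E
python3 chk.py
```

```text
pos [0.5282 0.2065 0.2789] t 12.5667 slide mm [-1.431  -1.5406  1.332 ] F [ 0.1605 -0.0433 -3.1126] w 0.029073214772132802
twist [-0.0049  0.003   0.0021]
foot in channel mm [ -0.6995  -6.7795 181.7187] axis [-0.0033  0.0038  1.    ] clock 12.5667
side 274 223 23 60
wrist 276 227 74 85
top 160 214 40 19
```

View pics/j4.png

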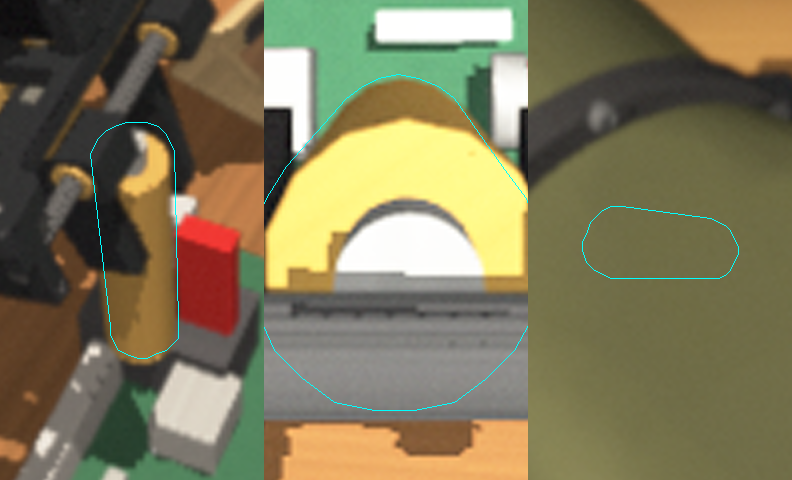

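j4 shows the model outline agreeing with the held shaft to about 1 px in the side and wrist pictures. The foot arc is at (400,78) against 75 predicted. I check the tilt using the top disc row (118) and the journal row (198).

```bash
python3 - <<'E'
from pl import *
k=cal('wrist');s=r.state();R=np.array(s['tool_rot']);F=s['tool_pos']+R@f
x0,y0,w,h=276,227,74,85;cx,cy=(x0+w//2)*4,(y0+h//2)*4;sx=cx-132;sy=min(cy-240,1600-480)
th=np.linspace(0,2*np.pi,60)
for tl in(0,.03,-.03):
  A=R@ax+tl*ex;A/=np.linalg.norm(A);u=np.cross(A,ey);u/=np.linalg.norm(u);v=np.cross(A,u)
  g0=F+.1*(R@ax)-.1*A
  for hh,rad in((0,.015),(.12,.015),(.12,.007),(.132,.007)):
    P=proj('',[g0+hh*A+rad*(np.cos(q)*u+np.sin(q)*v) for q in th],k)*4+2-[sx,sy]
    print(tl,hh,rad,P[:,1].min(),P[P[:,1].argmin(),0])
E
python3 pl.py -8 60
```

```text
0 0 0.015 74.97232858214318 141.19694148750864
0 0.12 0.015 116.86620880199382 140.95013622571992
0 0.12 0.007 195.2353998358078 140.906943035616
0 0.132 0.007 212.82821413237752 140.84837325333524
0.03 0 0.015 60.21118355519036 141.1904689672342
0.03 0.12 0.015 123.12122937077402 140.91768276259086
0.03 0.12 0.007 201.43052239528993 140.89006162513283
0.03 0.132 0.007 223.6383667670557 140.82748526371006
-0.03 0 0.015 89.77462164330507 141.20327529616293
-0.03 0.12 0.015 110.77847830476367 140.9823398253502
-0.03 0.12 0.007 189.10168076929722 140.9238066725784
-0.03 0.132 0.007 202.08666363136035 140.8692925332507
pos [0.5292 0.2036 0.2789] t 12.7167 slide mm [-37.4712   2.098  115.7081] F [ 0.2885 -0.0456 -4.5504] w 0.029087971754672447
twist [-0.0058  0.002  -0.0023]
foot in channel mm [  0.0181  -9.873  181.6495] axis [-0.0024  0.0061  1.    ] clock 12.7167
```

The grip model is accurate to within 0.01 rad. Descending.

```bash
python3 -m pendant '[{"slide":[-9,0,29],"twist":[-0.003,0,0]},{"slide":[-9,1,29],"twist":[-0.003,0,0]},{"slide":[-9,1,29],"twist":[0,0,0]},{"slide":[-9,0,28],"twist":[0,0,0]},{"slide":[0,0,0],"twist":[0,0,0]}]' >/dev/null; python3 -m pendant '[{"slide":[0,0,0],"twist":[0,0,0]},{"slide":[0,0,0],"twist":[0,0,0]}]' ; python3 pl.py -8 25
```

```text
clock: 13.3
tool_pos: [0.5288, 0.2073, 0.1605]
tool_rot: [[-0.95, -0.064, -0.305], [-0.061, 0.998, -0.017], [0.306, 0.003, -0.952]]
contact_force: [-0.9, 0.8, -2.0]
grip_width: 0.0293
grasp_force: 30.0
pos [0.5288 0.2073 0.1605] t 13.3 slide mm [-11.9687  -2.4713  36.3557] F [-0.8682  0.7892 -2.0408] w 0.02929137770829769
twist [ 0.0033  0.0034 -0.001 ]
foot in channel mm [ 0.0093 -5.4055 63.3002] axis [-0.0032 -0.0031  1.    ] clock 13.3
```

```bash
python3 -m pendant '[{"slide":[-6,-1,18],"twist":[0.003,0.003,0]},{"slide":[-6,-1,18],"twist":[0,0,0]},{"slide":[0,0,0],"twist":[0,0,0]},{"slide":[0,0,0],"twist":[0,0,0]}]' >/dev/null; python3 pl.py -8 3;  python3 look.py w8
python3 - <<'E'
import cv2,numpy as np
from h import *
b=r.capture('side')
w=cv2.imread('pics/w8.png')
cv2.imwrite('pics/j5.png',np.hstack([cv2.resize(w[150:300,230:400],(480,424),interpolation=cv2.INTER_CUBIC),cv2.resize(b[250:370,230:320,::-1],(318,424),interpolation=cv2.INTER_CUBIC)]))
E
```

```text
pos [0.5283 0.2049 0.1208] t 13.6333 slide mm [-7.3012  0.1154 19.294 ] F [ 0.7347  0.2517 -2.4467] w 0.02933639874138778
twist [-0.0017 -0.0023 -0.0007]
foot in channel mm [-1.1319 -8.2324 23.5962] axis [0.0021 0.0019 1.    ] clock 13.6333
[0.5106 0.2038 0.2797] [0.5288 0.2056 0.1217] 13.6833
```

View pics/j5.png

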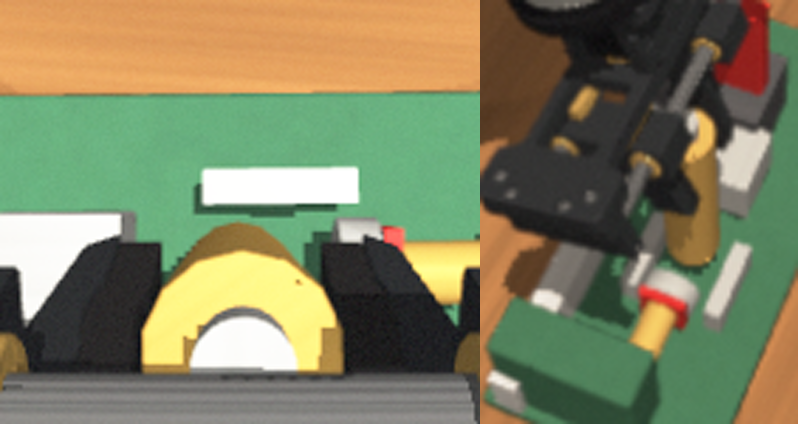

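j5 shows the shaft foot about 4–5 mm clear of the near rib (foot arc at (245,225), rib edge at row 208), between the jaw block and the anvil. I lower it into the channel.

```bash
python3 -m pendant '[{"slide":[-4,0,10],"twist":[0,-0.002,0]},{"slide":[-3,0,9],"twist":[0,0,0]},{"slide":[0,0,0],"twist":[0,0,0]},{"slide":[0,0,0],"twist":[0,0,0]}]' ; python3 pl.py -8 0; python3 -m pendant '[{"slide":[-0.3,0,1],"twist":[0,0,0]},{"slide":[-0.3,0,1],"twist":[0,0,0]},{"slide":[0,0,0],"twist":[0,0,0]}]' ; python3 pl.py -8 0
```

```text
clock: 14.07
tool_pos: [0.5288, 0.2049, 0.1001]
tool_rot: [[-0.949, -0.066, -0.309], [-0.062, 0.998, -0.022], [0.31, -0.002, -0.951]]
contact_force: [-0.1, 0.9, -2.6]
grip_width: 0.0292
grasp_force: 30.0
pos [0.5288 0.2049 0.1001] t 14.0667 slide mm [-1.3499  0.1019  2.5472] F [-0.0874  0.9137 -2.603 ] w 0.02916058770638867
twist [-0.002  -0.001  -0.0003]
foot in channel mm [-0.5754 -8.2615  2.8356] axis [0.0008 0.002  1.    ] clock 14.0667
clock: 14.32
tool_pos: [0.5292, 0.2054, 0.0988]
tool_rot: [[-0.949, -0.066, -0.307], [-0.062, 0.998, -0.021], [0.308, -0.001, -0.951]]
contact_force: [0.1, 0.9, -2.9]
grip_width: 0.0292
grasp_force: 30.0
pos [0.5292 0.2054 0.0988] t 14.3167 slide mm [-0.4592 -0.3652  1.4748] F [ 0.0847  0.9491 -2.8699] w 0.0291812231588118
twist [-0.0011  0.0007 -0.    ]
foot in channel mm [ 0.0804 -7.7208  1.5486] axis [-0.0008  0.001   1.    ] clock 14.3167
```

```bash
python3 -m pendant '[{"slide":[-0.3,0,1],"twist":[0,0,0]},{"slide":[-0.3,0,1],"twist":[0,0,0]},{"slide":[0,0,0],"twist":[0,0,0]}]' |grep force; python3 pl.py -8 0;python3 -m pendant '[{"slide":[-0.3,0,1],"twist":[0,0,0]},{"slide":[0,0,0],"twist":[0,0,0]},{"slide":[0,0,0],"twist":[0,0,0]}]'|grep force ; python3 pl.py -8 0
```

```text
contact_force: [-0.3, -1.5, -2.6]
grasp_force: 30.0
pos [0.5293 0.2054 0.0968] t 14.5667 slide mm [ 0.1426 -0.3727 -0.3565] F [-0.3215 -1.5113 -2.5575] w 0.028971035414509603
twist [-0.001   0.0008 -0.0001]
foot in channel mm [ 0.0977 -7.7144 -0.3785] axis [-0.0009  0.001   1.    ] clock 14.5667
contact_force: [0.4, -1.7, 5.1]
grasp_force: 30.0
pos [0.5295 0.2054 0.0967] t 14.8167 slide mm [ 0.3729 -0.4114 -0.4086] F [ 0.3614 -1.6994  5.0744] w 0.029416224976651518
twist [-0.001   0.0014 -0.0003]
foot in channel mm [ 0.3478 -7.6793 -0.4957] axis [-0.0015  0.001   1.    ] clock 14.8167
```

Floor contact felt (about 8 N change). Release, then back out along the tool.

```bash
python3 -m pendant '[{"slide":[0,0,0],"twist":[0,0,0]},{"slide":[0,0,0],"twist":[0,0,0]},{"slide":[0,0,0],"twist":[0,0,0]}]' - 5 |grep force; python3 -m pendant '[{"slide":[0,0,0],"twist":[0,0,0]},{"slide":[0,0,0],"twist":[0,0,0]},{"slide":[0,0,0],"twist":[0,0,0]},{"slide":[0,0,0],"twist":[0,0,0]},{"slide":[0,0,0],"twist":[0,0,0]}]' 0.72; python3 -m pendant '[{"slide":[0,0,-15],"twist":[0,0,0]},{"slide":[0,0,-25],"twist":[0,0,0]},{"slide":[0,0,-25],"twist":[0,0,0]},{"slide":[0,0,-25],"twist":[0,0,0]},{"slide":[0,0,0],"twist":[0,0,0]}]'
python3 - <<'E'
from pl import *
k=cal('side');img=r.capture('side').copy();q=r.recognise('side','shaft_brass')
for b in q[:3]: print(b['p'],k[2]+k[3]@np.array(b['centre']))
kw=cal('wrist');save('w9',r.capture('wrist'));save('s9',img)
for b in r.recognise('wrist','shaft_brass')[:3]:w=kw[2]+kw[3]@np.array(b['centre']);print('w',b['p'],w)
hsv=cv2.cvtColor(img,cv2.COLOR_RGB2HSV)
th=np.linspace(0,6.28,30);F=CH+.0003*ex-.0077*ey
P=[F+[.015*np.cos(a),.015*np.sin(a),h] for h in(0,.12) for a in th]
t=np.zeros(img.shape[:2],np.uint8);cv2.fillConvexPoly(t,cv2.convexHull(proj('',P,k).astype(np.float32)).astype(np.int32),1)
m=cv2.inRange(hsv,(15,90,40),(32,255,255));m[cv2.dilate(t,np.ones((25,25)))==0]=0
_,l,st,ce=cv2.connectedComponentsWithStats(m);i=1+np.argmax(st[1:,4]);print(st[i],cv2.boundingRect(t),((l==i)&(t>0)).sum()/((l==i)|(t>0)).sum())
E
```

```text
contact_force: [-0.5, -1.1, 5.2]
grasp_force: 5.0
clock: 15.48
tool_pos: [0.529, 0.2053, 0.0954]
tool_rot: [[-0.949, -0.066, -0.308], [-0.062, 0.998, -0.021], [0.309, -0.001, -0.951]]
contact_force: [0.2, 0.1, -0.6]
grip_width: 0.0611
grasp_force: 0.0
clock: 15.9
tool_pos: [0.5599, 0.2092, 0.1855]
tool_rot: [[-0.952, -0.064, -0.301], [-0.062, 0.998, -0.016], [0.301, 0.003, -0.954]]
contact_force: [0.3, -0.4, 0.9]
grip_width: 0.0636
grasp_force: 0.0
0.59 [ 0.631  -0.3897  0.0148]
0.58 [0.5303 0.2184 0.1   ]
0.57 [ 0.3793 -0.1787  0.0255]
w 0.81 [0.5343 0.2052 0.1328]
w 0.65 [ 0.3801 -0.1419  0.0209]
w 0.55 [ 0.3814 -0.0318  0.0088]
[280 287  18  43 565] (280, 285, 19, 45) 0.8
```

Shaft stands upright at (0.534, 0.205). Now move to the tab: tool vertical, above it.

```bash
cat > tb.py <<'E'
from pl import *
TAB=np.array([.5508,.1135,.14]);
if __name__=='__main__':
    import sys
    go(TAB+[0,0,float(sys.argv[1])/1e3-.14],[-ex,ey,-ez]); s=r.state(); print('caliper y of tcp from tab mm',1e3*(np.array(s['tool_pos'])-TAB)@ey, 'F cal y',np.array(s['contact_force'])@ey,s['grasp_force'])
E
python3 -m pendant '[{"slide":[0,0,-10],"twist":[0,-0.1,0]},{"slide":[0,-15,-10],"twist":[0,-0.1,0]},{"slide":[0,-25,0],"twist":[0,-0.1,0]},{"slide":[0,-25,0],"twist":[0,0,0]},{"slide":[0,0,0],"twist":[0,0,0]}]' 0.45 ; python3 tb.py 190
```

```text
clock: 16.52
tool_pos: [0.5644, 0.1352, 0.1989]
tool_rot: [[-0.998, -0.062, -0.017], [-0.062, 0.998, -0.011], [0.018, -0.009, -1.0]]
contact_force: [0.3, -0.5, -0.4]
grip_width: 0.0396
grasp_force: 0.0
pos [0.5644 0.1352 0.1989] t 16.5167 slide mm [ 14.7147 -20.7176   9.3656] F [ 0.3027 -0.5459 -0.4382] w 0.03955749220395949
twist [-0.0094 -0.0177 -0.0037]
caliper y of tcp from tab mm 20.74922287021904 F cal y -0.5645299772097901 0.0
```

```bash
python3 -m pendant '[{"slide":[7,-10,4],"twist":[-0.005,-0.009,-0.002]},{"slide":[7,-10,4],"twist":[-0.005,-0.009,-0.002]},{"slide":[0,0,0],"twist":[0,0,0]},{"slide":[0,0,0],"twist":[0,0,0]}]' >/dev/null; python3 tb.py 107
cat > tabfit.py <<'E'
from tb import *
def fit(c):
    k=cal(c);img=r.capture(c);save('tf_'+c,img);hsv=cv2.cvtColor(img,cv2.COLOR_RGB2HSV);m=(cv2.inRange(hsv,(0,120,50),(6,255,255))|cv2.inRange(hsv,(174,120,50),(180,255,255)))
    P0=[TAB+a*.015*ex+b*.007*ey+[0,0,z] for a in(-1,1) for b in(-1,1) for z in(-.076,0)]
    best=[]
    for y in np.arange(-.02,.08,.001):
        h=cv2.convexHull(proj('',np.array(P0)+y*ey,k).astype(np.float32)).astype(np.int32);t=np.zeros(m.shape,np.uint8);cv2.fillConvexPoly(t,h,1);t=t>0
        best.append((round((m.astype(bool)&t).sum()/((m>0)|t).sum(),3),round(y*1e3)))
    print(c,sorted(best)[-3:], (m>0).sum())
fit('side');fit('wrist')
E
python3 tabfit.py
```

```text
pos [0.553  0.1212 0.1917] t 16.85 slide mm [ 2.8896 -8.2013 84.6526] F [0.0256 0.5747 0.1966] w 0.03993229818680927
twist [0.0083 0.0022 0.0034]
caliper y of tcp from tab mm 7.512193230053442 F cal y 0.5717509083808309 0.0
side [(np.float64(0.686), 1), (np.float64(0.692), 4), (np.float64(0.699), 2)] 439
wrist [(np.float64(0.776), -1), (np.float64(0.783), 1), (np.float64(0.833), 0)] 1228
```

```bash
python3 -m pendant '[{"slide":[3,-8,10],"twist":[0.008,0.002,0.003]},{"slide":[0,0,10],"twist":[0,0,0]},{"slide":[0,0,0],"twist":[0,0,0]},{"slide":[0,0,0],"twist":[0,0,0]}]' >/dev/null; python3 tb.py 107;python3 -m pendant '[{"slide":[0,0,20],"twist":[0,0,0]},{"slide":[0,0,20],"twist":[0,0,0]},{"slide":[0,0,20],"twist":[0,0,0]},{"slide":[0,0,0],"twist":[0,0,0]},{"slide":[0,0,0],"twist":[0,0,0]}]'; python3 tb.py 107
```

```text
pos [0.5507 0.1137 0.1715] t 17.2833 slide mm [-0.0791 -0.2141 64.5035] F [ 0.6832 -0.0181 -0.6868] w 0.039727832169423376
twist [0.0005 0.0006 0.0015]
caliper y of tcp from tab mm 0.181446069351883 F cal y -0.06283013178908206 0.0
clock: 17.7
tool_pos: [0.551, 0.114, 0.1123]
tool_rot: [[-0.998, -0.067, 0.001], [-0.067, 0.998, 0.001], [-0.001, 0.001, -1.0]]
contact_force: [-0.0, -0.1, -0.6]
grip_width: 0.0398
grasp_force: 0.0
pos [0.551  0.114  0.1123] t 17.7 slide mm [ 0.2341 -0.5223  5.2531] F [-0.0301 -0.0553 -0.6164] w 0.03978526283116053
twist [0.0008 0.0012 0.0017]
caliper y of tcp from tab mm 0.5185613738867874 F cal y -0.053242123818689396 0.0
```

Close gently on the tab.

```bash
python3 -m pendant '[{"slide":[0,0,5],"twist":[0,0,0]},{"slide":[0,0,0],"twist":[0,0,0]},{"slide":[0,0,0],"twist":[0,0,0]},{"slide":[0,0,0],"twist":[0,0,0]},{"slide":[0,0,0],"twist":[0,0,0]}]' 0 20 >/dev/null; python3 -m pendant '[{"slide":[0,0,0],"twist":[0,0,0]},{"slide":[0,0,0],"twist":[0,0,0]},{"slide":[0,0,0],"twist":[0,0,0]},{"slide":[0,0,0],"twist":[0,0,0]}]'; python3 tb.py 107
```

```text
clock: 18.45
tool_pos: [0.5518, 0.1135, 0.1083]
tool_rot: [[-0.998, -0.067, 0.004], [-0.067, 0.998, 0.0], [-0.004, 0.0, -1.0]]
contact_force: [-0.3, -2.0, 6.1]
grip_width: 0.0138
grasp_force: 20.0
pos [0.5518 0.1135 0.1083] t 18.45 slide mm [1.0186 0.1055 1.2921] F [-0.2809 -2.027   6.1326] w 0.01376063754146208
twist [0.0001 0.0038 0.001 ]
caliper y of tcp from tab mm -0.10466307149547682 F cal y -2.0042371392315435 20.00075787305832
```

```bash
python3 -m pendant '[{"slide":[0,1.5,-0.3],"twist":[0,0,0]},{"slide":[0,3,-0.3],"twist":[0,0,0]},{"slide":[0,3,0],"twist":[0,0,0]},{"slide":[0,3,0],"twist":[0,0,0]},{"slide":[0,2,0],"twist":[0,0,0]}]' |grep force;python3 tb.py 109; python3 -m pendant '[{"slide":[0,1.5,0],"twist":[0,0,0]},{"slide":[0,1.5,0],"twist":[0,0,0]},{"slide":[0,1.5,0],"twist":[0,0,0]},{"slide":[0,1.5,0],"twist":[0,0,0]},{"slide":[0,1.5,0],"twist":[0,0,0]}]'|grep force ;python3 tb.py 109; python3 -m pendant '[{"slide":[0,1.5,0],"twist":[0,0,0]},{"slide":[0,1.5,0],"twist":[0,0,0]},{"slide":[0,1,0],"twist":[0,0,0]},{"slide":[0,0,0],"twist":[0,0,0]},{"slide":[0,0,0],"twist":[0,0,0]}]'|grep force; python3 tb.py 109;python3 tabfit.py
```

```text
contact_force: [1.3, -5.3, 5.0]
grasp_force: 20.0
pos [0.551  0.1244 0.1083] t 18.8667 slide mm [  0.917  -10.8593  -0.6635] F [ 1.2883 -5.2534  5.0037] w 0.01406166169739403
twist [-0.0024  0.0029 -0.0001]
caliper y of tcp from tab mm 10.857669178409791 F cal y -5.326570691555316 20.009802428539842
contact_force: [0.5, -8.1, 6.2]
grasp_force: 20.0
pos [0.5505 0.131  0.1083] t 19.2833 slide mm [  0.8507 -17.4689  -0.6225] F [ 0.4856 -8.0694  6.1726] w 0.013896263396082067
twist [-0.0039  0.0026 -0.0005]
caliper y of tcp from tab mm 17.46596616799013 F cal y -8.08387831813541 20.021671877475455
contact_force: [0.8, -6.9, 5.2]
grasp_force: 20.0
pos [0.5502 0.1352 0.1083] t 19.7 slide mm [  0.8327 -21.6501  -0.6073] F [ 0.791  -6.9278  5.1579] w 0.013832766225742837
twist [-0.0034  0.0027 -0.0004]
caliper y of tcp from tab mm 21.64759863108984 F cal y -6.964792883358437 20.01791897462681
side [(np.float64(0.221), 25), (np.float64(0.222), 24), (np.float64(0.223), 26)] 180
wrist [(np.float64(0.574), 23), (np.float64(0.63), 21), (np.float64(0.655), 22)] 2574
```

```bash
for i in 1; do python3 -m pendant '[{"slide":[0,1.5,0],"twist":[0,0,0]},{"slide":[0,1.5,0],"twist":[0,0,0]},{"slide":[0,1,0],"twist":[0,0,0]},{"slide":[0,0,0],"twist":[0,0,0]},{"slide":[0,0,0],"twist":[0,0,0]}]'>/dev/null; python3 tb.py 109|tail -1; python3 -m pendant '[{"slide":[0,1,0],"twist":[0,0,0]},{"slide":[0,1,0],"twist":[0,0,0]},{"slide":[0,0,0],"twist":[0,0,0]},{"slide":[0,0,0],"twist":[0,0,0]}]'>/dev/null; python3 tb.py 109|tail -1; python3 -m pendant '[{"slide":[0,1,0],"twist":[0,0,0]},{"slide":[0,1,0],"twist":[0,0,0]},{"slide":[0,0,0],"twist":[0,0,0]},{"slide":[0,0,0],"twist":[0,0,0]}]'>/dev/null; python3 tb.py 109|tail -1; done
python3 - <<'E'
from tb import *
for c in('wrist','side'):
    k=cal(c);img=r.capture(c);save('f_'+c,img)
    for n in('anvil_face','shaft_brass','anvil'):
        for b in r.recognise(c,n)[:2]:
            d=k[2]+k[3]@np.array(b['centre'])-CH;print(c,n,round(b['p'],2),1e3*np.array([d@ex,d@ey,d[2]]))
E
```

```text
caliper y of tcp from tab mm 25.619588171819508 F cal y -6.01823010454667 20.018476130208
caliper y of tcp from tab mm 27.517338979478133 F cal y -6.090290750562117 20.01978875719942
caliper y of tcp from tab mm 29.35632619728696 F cal y -6.791195980096052 20.022521149367094
wrist anvil_face 0.57 [-9.2924 50.999  28.2405]
wrist shaft_brass 0.73 [ -6.6301  -2.3159 111.1302]
wrist anvil 0.82 [-7.6404 44.2116 31.7192]
wrist anvil 0.61 [  0.8931 -58.3412  44.6472]
side anvil_face 0.68 [-6.2716 41.6147 31.1475]
side shaft_brass 0.85 [-181.3038 -383.7575   17.4399]
side shaft_brass 0.71 [-2.3826 17.8634 97.9945]
side anvil 0.78 [-1.311  39.5804 32.918 ]
```

```bash
python3 -m pendant '[{"slide":[0,1,0],"twist":[0,0,0]},{"slide":[0,1,0],"twist":[0,0,0]},{"slide":[0,0,0],"twist":[0,0,0]},{"slide":[0,0,0],"twist":[0,0,0]}]'>/dev/null; python3 tb.py 109|tail -1; python3 -m pendant '[{"slide":[0,1,0],"twist":[0,0,0]},{"slide":[0,0.5,0],"twist":[0,0,0]},{"slide":[0,0,0],"twist":[0,0,0]},{"slide":[0,0,0],"twist":[0,0,0]}]'>/dev/null; python3 tb.py 109|tail -1
python3 - <<'E'
import cv2,numpy as np
from h import *
a=r.capture('side');w=r.capture('wrist')
save('s10',a);save('w10',w)
save('j6',np.hstack([cv2.resize(w[60:280,180:440],(440,372),interpolation=cv2.INTER_CUBIC),cv2.resize(a[270:370,230:326],(357,372),interpolation=cv2.INTER_CUBIC)]))
E
```

```text
caliper y of tcp from tab mm 30.642024801053932 F cal y -8.618914484303527 20.03669126483146
caliper y of tcp from tab mm 31.437274945129378 F cal y -8.563596391660555 20.05272539332509
```

View pics/j6.png

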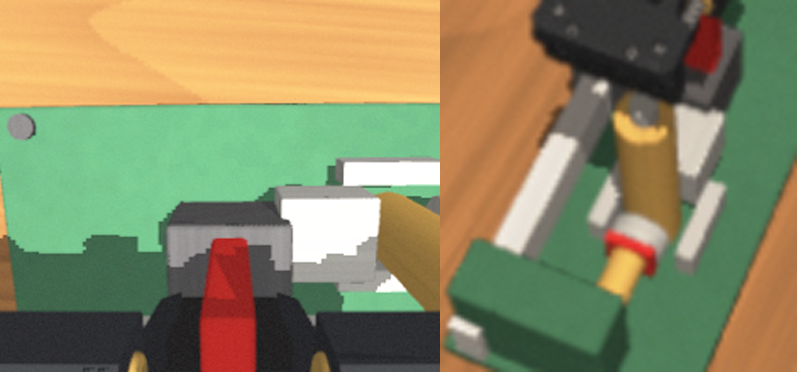

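j6 shows the jaw block against the shaft, and the shaft against the anvil disc with its red flange at (632,255). I measure the flange shift since placing, with sub-pixel image registration.

```bash
cat > anv.py <<'E'
from tb import *
import sys
k=cal('side');p=proj('',[CH+.030*ey+[0,0,.024],CH+.031*ey+[0,0,.024]],k);dpx=p[1]-p[0];print('px/mm',dpx)
def cen(n):
    im=cv2.imread(f'pics/{n}.png').astype(float);x,y=p[0].astype(int);w=im[y-14:y+15,x-14:x+15];
    red=np.clip(w[...,2]-1.5*w[...,1]-20,0,None);yy,xx=np.mgrid[-14:15,-14:15];return np.array([(red*xx).sum(),(red*yy).sum()])/red.sum(),red.sum()
a=[cen(n) for n in sys.argv[1:]];
for q in a: print(q,'mm',((q[0]-a[0][0])@dpx)/(dpx@dpx))
E
python3 anv.py s9 tf_side f_side s10
```

```text
px/mm [-0.2193  0.4506]
(array([-0.4276,  1.8573]), np.float64(4954.0)) mm 0.0
(array([-0.4329,  1.8352]), np.float64(4885.5)) mm -0.034972329937754655
(array([-0.5269,  2.1197]), np.float64(4909.0)) mm 0.5574909448793544
(array([-0.9201,  3.0308]), np.float64(4996.0)) mm 2.5357949938766113
```

Image and force agree that the anvil is in by about 2.5 mm. A little more.

```bash
python3 -m pendant '[{"slide":[0,1,0],"twist":[0,0,0]},{"slide":[0,1,0],"twist":[0,0,0]},{"slide":[0,0,0],"twist":[0,0,0]},{"slide":[0,0,0],"twist":[0,0,0]},{"slide":[0,0,0],"twist":[0,0,0]}]'>/dev/null; python3 tb.py 109|tail -1; python3 -c "
from h import *
save('s11',r.capture('side'))";python3 anv.py s9 s11
```

```text
caliper y of tcp from tab mm 32.78111470648017 F cal y -11.116054837197048 20.069339463079814
px/mm [-0.2193  0.4506]
(array([-0.4276,  1.8573]), np.float64(4954.0)) mm 0.0
(array([-1.2253,  3.6337]), np.float64(4775.0)) mm 3.8841084298370268
```

```bash
python3 -m pendant '[{"slide":[0,0,0],"twist":[0,0,0]},{"slide":[0,0,0],"twist":[0,0,0]},{"slide":[0,0,0],"twist":[0,0,0]},{"slide":[0,0,0],"twist":[0,0,0]},{"slide":[0,0,0],"twist":[0,0,0]}]' 0.45; python3 tb.py 109|tail -1; python3 -c "
from h import *
save('s12',r.capture('side'))";python3 anv.py s9 s12
```

```text
clock: 22.93
tool_pos: [0.5485, 0.1522, 0.1081]
tool_rot: [[-0.998, -0.068, 0.002], [-0.068, 0.998, 0.002], [-0.002, 0.002, -1.0]]
contact_force: [0.8, 0.2, 0.5]
grip_width: 0.0396
grasp_force: 0.0
caliper y of tcp from tab mm 38.805929507322496 F cal y 0.1852219854093503 0.0
px/mm [-0.2193  0.4506]
(array([-0.4276,  1.8573]), np.float64(4954.0)) mm 0.0
(array([-1.2184,  3.6348]), np.float64(4799.0)) mm 3.8800070241681746
```

Anvil holds at 3.9 mm. Retreat straight up and verify.

```bash
python3 -m pendant '[{"slide":[0,-4,0],"twist":[0,0,0]},{"slide":[0,-1,-10],"twist":[0,0,0]},{"slide":[0,0,-25],"twist":[0,0,0]},{"slide":[0,0,-35],"twist":[0,0,0]},{"slide":[0,0,-35],"twist":[0,0,0]}]'|grep -A1 tool_pos; python3 -m pendant '[{"slide":[0,0,-20],"twist":[0,0,0]},{"slide":[0,0,0],"twist":[0,0,0]},{"slide":[0,0,0],"twist":[0,0,0]},{"slide":[0,0,0],"twist":[0,0,0]},{"slide":[0,0,0],"twist":[0,0,0]}]'; python3 -c "
from tb import *
save('s13',r.capture('side'));k=cal('side')
for b in r.recognise('side','shaft_brass')[:3]:
    d=k[2]+k[3]@np.array(b['centre'])-CH;print(b['p'],1e3*np.array([d@ex,d@ey,d[2]]))
img=cv2.imread('pics/s13.png');hsv=cv2.cvtColor(img,cv2.COLOR_BGR2HSV)
th=np.linspace(0,6.28,30);F=CH+.009*ey
P=[F+[.015*np.cos(a),.015*np.sin(a),h] for h in(0,.12) for a in th]
t=np.zeros(img.shape[:2],np.uint8);cv2.fillConvexPoly(t,cv2.convexHull(proj('',P,k).astype(np.float32)).astype(np.int32),1)
m=cv2.inRange(hsv,(15,90,40),(32,255,255));print('brass share of the model silhouette',((m>0)&(t>0)).sum()/t.sum())
";python3 anv.py s9 s13
```

```text
tool_pos: [0.5482, 0.1457, 0.2144]
tool_rot: [[-0.998, -0.067, 0.0], [-0.067, 0.998, 0.001], [-0.001, 0.001, -1.0]]
clock: 23.82
tool_pos: [0.5481, 0.1453, 0.232]
tool_rot: [[-0.998, -0.067, 0.0], [-0.067, 0.998, -0.0], [-0.0, -0.0, -1.0]]
contact_force: [-0.1, -0.1, -0.4]
grip_width: 0.0397
grasp_force: 0.0
0.88 [-180.9361 -380.6349   19.241 ]
0.63 [-1.6509 23.4586 97.5386]
0.49 [-5.0981 39.9553 35.9391]
brass share of the model silhouette 0.7071428571428572
px/mm [-0.2193  0.4506]
(array([-0.4276,  1.8573]), np.float64(4954.0)) mm 0.0
(array([-1.2037,  3.635 ]), np.float64(4807.5)) mm 3.867638364644165
```

The clamp holds steady, the shaft is upright and the robot is clear. Handing in.

```bash
python3 -c "
from cell import r
print(r.hand_in())"
```

```text
the job is handed in; nothing more can be done
None
```

I handed the job in at about 24 s: the brass shaft stands upright in the channel, clamped by the jaw with the anvil in by about 3.9 mm (measured from the side camera) and the robot clear; the hand-in call gave no verdict.

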